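# Seat the cup on the spice mill, pack its short foot and hold the packing tight

### The arm

A 7-joint arm with a two-finger parallel gripper is mounted at the origin on the work surface. World frame = base frame: x ahead of the robot, y to its left, z up, the work surface at z = 0. Lengths are in m, angles in rad, forces in N, time in s.
With the tool pointing down it reaches from about 0.425 to 0.825 m from the base axis. Payload 3.6 kg.
Tool frame: the origin (TCP) lies on the centre line of the jaws, within the pads' length; the fingertips stand 14 mm ahead of it and the grasp point (between the pads) lies 5 mm behind it; z points along the fingers, x is the direction in which the jaws open and shut, and the axes are right-handed (so a half turn about z gives the same grasp; the last joint's range is limited). The gripper opens to 85 mm and grips with 20 to 120 N. Pads are 22 mm wide; open, the fingers measure 114 mm over their backs; the gripper's body (76 mm by 85 mm) begins 54 mm behind the grasp point. The pads swing forward as they close: fully open they stand 13 mm farther back than shut.
Start: joints at [-1.345, 0.615, -0.013, 1.423, 0.008, 1.103, -0.04], TCP at [0.163, 0.629, 0.245] pointing down, gripper open.
Joint ranges: [-3.12, 3.12], [-0.3, 2.06], [-1.34, 1.32], [0.26, 2.42], [-1.36, 4.5], [0.01, 1.98], [-2.84, 2.84]. Speed limits (rad/s): [2.79, 2.79, 3.14, 3.14, 3.14, 3.14, 3.14].

### API

Orientations are given as a 3x3 rotation matrix whose columns are the frame's x, y, z axes.
In Python, from rig import arm, vision, order, finder gives the robot as it stands.
- The arm moves only by the tool move_arm, never from a script. Its argument "motion" is a list of rows, each a list of 7 numbers: the shift along the tool's x, y, z in cm, then the turn, a rotation vector about the tool's x, y, z in rad, then the opening, from -1 (shut) to 1 (fully open), so that 0 is half open. A call has 1 to 8 rows; each row shifts and turns the commanded pose from where the row before left it, along the tool's axes as they then stand; what a row does not reach is not made up. A row lasts 1/10 s, in which the tool goes at most 50 mm and 8.59 degrees, less where a joint would pass 70% of its speed; a pose out of reach is approached as far as the arm can. A call with a gripper value outside its range is refused whole. The fingers move at their own pace and stop on an object; the grip force is fixed at half the most. Time passes only in rows, so rows that do not move let the fingers close. It gives the time, the measured TCP pose, the force and the opening at its end, in the units of the state.
- arm.get_state(): the state, without advancing time (a new reading comes with each control period).
- vision.grab_frame(name): name is "side" or "top"; returns the picture (480x640x3 uint8, red, green, blue); there is no depth.
- vision.camera_info(name): a dict with "fx", "fy", "cx", "cy" (pixels), "k1" (the pictures are not rectified: a ray, as slopes to the right and down, at radius r is drawn at 1 + k1 r^2 times it, then the intrinsics apply), "camera_from_world" (4x4, takes a point from world to camera coordinates). Camera axes: x right, y down, z forward; pixel columns grow to the right and rows downward; lengths in m; the calibration is good to about 2 mm. A picture is of the moment at which its call begins. camera_info takes no time and is no camera call.
- order.finish_job(): hands the job in, once; it reports no verdict.
Trained networks look in the newest picture that a camera, given by its name, has taken for a name from the list of things; names that differ only in an ending like _2 or _b are one class to them, and where a whole thing is asked for, a point or a joint stands for the part that bears it (a point fixed in the world has none). Each returns a list of dicts, best first, with "score" (0 to 1); they miss things now and then, are a little off and sometimes report something else, mostly with a low value. They report only what shows in the picture. A call takes as long as a camera call. They do not tell look-alikes from the thing itself.
- finder.find_in(label, camera): "bbox" ([left, top, right, bottom] in pixels, round what is visible of it).
The state is a dict: "time_s": time; "joint_positions": joint angles; "qvel": joint speeds; "joint_efforts": joint torques, N m; "tool_pos": TCP position; "tool_rot": TCP orientation; "force": force on the tool from outside, world axes, zero at the start; "torque": the same for the moment, N m; "opening": finger opening in m.
Only numpy, scipy, OpenCV 4.12 (cv2) and the standard library are available. Lean on these libraries where they do the work, as an engineer would, in place of code of your own. Each camera call takes 0.05 s, during which the arm holds its last target.

### The job

Set the grinding cup down fully onto the four pegs of the spice mill, then steady the mill: its right front foot hangs clear of the bench with one packer under it, so slide the wedge in from the mill's right-hand side, thin end first, on top of the packing and under the foot, until you feel it bite firmly. If it goes in as far as your hand can follow and is still loose, draw it out, add a spare packer on top of the first and try the wedge again. Do not jack the mill up off its other feet or disturb the other things on the bench, and finish still gripping the wedge, holding the stack tight in place while I tape it.

Things in the scene. Friction and masses are not known exactly. Their poses are not given: they have to be found in the camera images.
- mill: spice mill, 4.5 kg, loose: base plate 200 x 200 mm (underside 30, top 40 mm above the bench), motor housing 130 x 130 mm centred on it, up to 130 mm. Origin on the bench under its centre, z up; its front (knob, switch) faces its own -x, its right-hand side is its own -y. Four feet 28 mm across at (+-80, +-80) mm; three stand on the bench, the right front one does not
- foot_spot (a point): point at bench height right below the middle of the short foot (right front, at -80, -80 mm in the mill's frame), axes as the mill's. The foot's flat underside hangs 13 to 21 mm above the bench (differs every time) and does not give in its thread. The wedge goes in along the mill's +y; once it bites, some 8 to 15 N of push is firm; from about 18 N the mill starts to lift or slide
- mill_seat (a point): centre of the top of the mill's housing, 130 mm above the bench, axes as the mill's. Four pegs 9 mm thick and 12 mm tall, chamfered, stand round it at (+-27, +-27) mm
- cup: grinding cup with its lid on, 0.6 kg, steel, 96 mm across and 136 mm tall, standing upright on the bench. Origin at the centre of its underside, z up. Its square foot 84 x 84 x 16 mm has four 12 mm holes underneath at (+-27, +-27) mm for the pegs (it fits at any quarter turn; the underside then rests on the mill's top). On the lid a solid grip bar, 60 mm long along the cup's x, 12 mm thick, from 110 to 136 mm above the underside
- wedge: tapered wedge, 160 mm long, 36 mm wide, flat underneath, from 15 mm thick at the thick end (its own -x) to 2 mm at the thin end (+x); origin at the middle of its underside; beech, like the others; rests flat on the bench at the start
- wedge_tip (a point): middle of the wedge's thin end, on its underside, 80 mm from the wedge's origin
- packer_a: flat packer, 110 x 36 x 6 mm, long along its own x, origin at the middle of its underside; beech. It already lies on the bench under the mill's short foot, its long side roughly along the mill's y, sticking out of the base plate's right-hand side by some 65 mm
- packer_b: spare flat packer, 110 x 36 x 6 mm, long along its own x, origin at the middle of its underside; beech, like the others; rests flat on the bench at the start
- packer_c: second spare flat packer, the same in every way as packer_b; beech, like the others; rests flat on the bench at the start
- soy_bottle: dark soy sauce bottle, 72 mm across, 200 mm tall; origin at the centre of its underside; not to be disturbed
- spice_jar: small glass jar, 60 mm across, 85 mm tall; origin at the centre of its underside; not to be disturbed
- carton: red carton, 60 x 90 x 140 mm tall; origin at the centre of its underside; not to be disturbed
- steel_bowl: small steel bowl, 100 mm across, 50 mm tall; origin at the centre of its underside; not to be disturbed
- screwdriver: screwdriver lying on the bench, 200 mm long along its own x, 26 mm high; origin at the centre of its underside; not to be disturbed
- foot_wrench: open-ended wrench lying on the bench, 180 mm long along its own x, 8 mm high; origin at the centre of its underside; not to be disturbed
- spoon: spoon lying on the bench, 200 mm long along its own x, 20 mm high; origin at the centre of its underside; not to be disturbed
Mind the look-alikes: they are no part of the job. Leave any blue or turquoise look-alike of the packer_c alone.

How it is judged:
By the outcome, as a careful person would: the job done as asked, in the order asked, and still so for the second after the job is handed in, while the arm keeps its last pose, push and grip.
It also fails if it takes over 72 s, if anything falls off the work surface, if the arm or the gripper's body presses on something with over 40 N, if the wrist force passes 120 N, or if a joint passes its speed limit or range.

## Working session

There is one attempt and no reset: what is moved stays moved. The work goes in short steps, Python scripts to look and compute and a tool call to move; the robot and the scene stay as the last step left them, time stands still between calls to the robot, and variables do not carry over. Pictures are saved under pics/ and viewed, and the job is handed in when it is done.

Besides the shell and the picture viewer there is one more tool, called after ">>>" as name(argument=value, ...) on one line, values as JSON. move_arm: Moves the arm, as the interface text tells. Its arguments: {"type":"object","properties":{"motion":{"type":"array"}},"required":["motion"]}

```bash
ls; mkdir -p pics
python3 - <<'E'
from rig import arm, vision
import cv2
for n in ("side","top"):
    im=vision.grab_frame(n); cv2.imwrite(f"pics/{n}0.png",im[:,:,::-1])
    print(n,vision.camera_info(n))
print(arm.get_state())
E
```

```text
pics
side {'fx': 593.3752458708285, 'fy': 593.3752458708285, 'cx': 318.5390707098314, 'cy': 242.2619299615493, 'k1': -0.0640168670917279, 'camera_from_world': array([[ 0.95211758, -0.30561842,  0.00833645, -0.47896319],
       [-0.21571806, -0.6908665 , -0.69005014,  0.18854965],
       [ 0.21665141,  0.65521055, -0.72371355,  1.31699812],
       [ 0.        ,  0.        ,  0.        ,  1.        ]])}
top {'fx': 442.4133067724958, 'fy': 442.4133067724958, 'cx': 325.87663265185535, 'cy': 240.7868147852044, 'k1': 0.02522475667135787, 'camera_from_world': array([[-0.006516  , -0.99995565,  0.00680037, -0.01626485],
       [-0.99965765,  0.00634143, -0.02538436,  0.48232228],
       [ 0.02534011, -0.00696345, -0.99965463,  1.26658956],
       [ 0.        ,  0.        ,  0.        ,  1.        ]])}
{'time_s': 0.1, 'joint_positions': array([-1.3445362 ,  0.61584105, -0.01261006,  1.42478136,  0.0080774 ,
        1.10339634, -0.04039091]), 'qvel': array([ 0.00157615, -0.00298478,  0.0009776 , -0.00206974,  0.00031961,
        0.00044958,  0.00088295]), 'joint_efforts': array([ 1.70814532e-03, -4.70387721e+01,  2.60585630e-01, -1.71570361e+01,
        1.01656595e-02,  5.92891913e-03,  3.87397293e-06]), 'tool_pos': array([0.16236854, 0.62869923, 0.24422777]), 'tool_rot': array([[ 2.50019130e-01,  9.68240723e-01, -5.80305827e-04],
       [ 9.68237980e-01, -2.50019803e-01, -2.30459444e-03],
       [-2.37649013e-03,  1.43185536e-05, -9.99997176e-01]]), 'force': array([-0.14203847, -0.94226207, -1.13766974]), 'torque': array([-0.01859907, -0.02850067, -0.07027571]), 'opening': 0.08510926732861832}
```

View pics/side0.png

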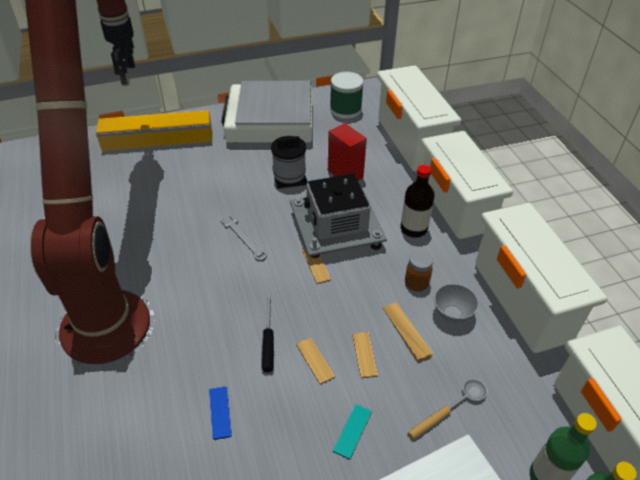

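View pics/top0.png

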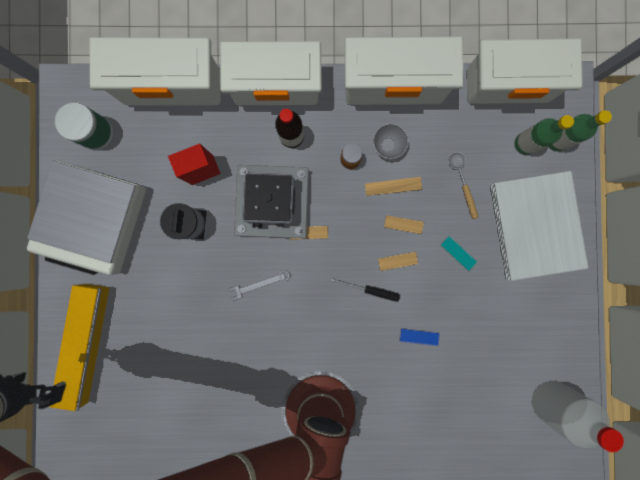

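The side view shows the mill at about (338,210), the cup at (289,160), packer_a at (317,268), loose beech pieces at (316,360) and (366,355), the wedge at (408,330), and blue and turquoise decoys at (220,412) and (352,430). In the top view, the mill is at (272,202), the cup at (183,221), the wedge at (394,186), and the packers at (404,225) and (398,261). Next I'll take closer crops and measurements.

```bash
cat > h.py <<'E'
import numpy as np, cv2
from rig import arm, vision, finder
def K(n):
    c=vision.camera_info(n); return c
def proj(n,p):
    c=K(n); p=np.atleast_2d(p); T=c["camera_from_world"]; q=p@T[:3,:3].T+T[:3,3]
    s=q[:,:2]/q[:,2:]; r2=(s**2).sum(1,keepdims=True); s=s*(1+c["k1"]*r2)
    return s*[c["fx"],c["fy"]]+[c["cx"],c["cy"]]
def ray(n,uv):
    c=K(n); uv=np.atleast_2d(uv); d=(uv-[c["cx"],c["cy"]])/[c["fx"],c["fy"]]; s=d.copy()
    for _ in range(20): s=d/(1+c["k1"]*(s**2).sum(1,keepdims=True))
    T=c["camera_from_world"]; R=T[:3,:3]; o=-R.T@T[:3,3]
    return o,np.c_[s,np.ones(len(s))]@R
def unproj(n,uv,z):
    o,d=ray(n,uv); t=(z-o[2])/d[:,2]; return o+t[:,None]*d
def tri(uvs,uvt):
    o1,d1=ray("side",uvs); o2,d2=ray("top",uvt); d1=d1[0];d2=d2[0]
    A=np.c_[d1,-d2]; t=np.linalg.lstsq(A,o2-o1,rcond=None)[0]
    a,b=o1+t[0]*d1,o2+t[1]*d2; return (a+b)/2,np.linalg.norm(a-b)
def crop(n,box,f,out,im=None):
    if im is None: im=vision.grab_frame(n)
    x0,y0,x1,y1=box
    c=cv2.resize(im[y0:y1,x0:x1],None,fx=f,fy=f,interpolation=cv2.INTER_CUBIC)
    cv2.imwrite(out,c[:,:,::-1]); return im
E
python3 - <<'E'
from h import *
t=crop("top",(220,140,320,260),5,"pics/t_mill.png")
crop("top",(340,140,440,280),4,"pics/t_wood.png",t)
crop("top",(150,140,230,260),5,"pics/t_cup.png",t)
s=crop("side",(270,130,400,290),3.7,"pics/s_mill.png")
crop("side",(290,290,440,390),5,"pics/s_wood.png",s)
for l in ("mill","cup","wedge","packer_b","packer_a"):
  for c in ("top","side"):
    print(l,c,[(np.round(d["bbox"],1).tolist(),round(d["score"],2)) for d in finder.find_in(l,c)])
E
```

```text
mill top [([233.0, 164.8, 306.4, 235.7], 0.77)]
mill side [([287.7, 175.4, 385.1, 255.5], 0.75)]
cup top [([163.0, 200.1, 205.3, 237.0], 0.83)]
cup side [([290.6, 173.9, 388.6, 256.8], 0.64), ([269.2, 133.9, 305.7, 187.1], 0.63)]
wedge top [([368.1, 178.4, 423.8, 195.3], 0.67)]
wedge side [([383.6, 302.8, 431.8, 362.9], 0.87)]
packer_b top [([401.8, 328.1, 438.4, 345.1], 0.93), ([440.4, 236.0, 476.1, 270.6], 0.82), ([378.3, 252.2, 416.5, 269.7], 0.8), ([447.7, 152.4, 481.2, 217.0], 0.74), ([306.0, 223.8, 324.1, 241.6], 0.69), ([163.4, 197.7, 206.1, 237.1], 0.66), ([386.9, 215.7, 421.3, 234.1], 0.59)]
packer_b side [([334.0, 404.4, 370.8, 458.9], 0.97), ([351.1, 334.9, 375.7, 377.5], 0.95), ([210.2, 385.5, 234.3, 433.9], 0.69), ([383.6, 304.1, 431.6, 361.3], 0.4)]
packer_a top [([401.8, 328.1, 438.4, 345.1], 0.93), ([440.4, 236.0, 476.1, 270.6], 0.82), ([378.3, 252.2, 416.5, 269.7], 0.8), ([447.7, 152.4, 481.2, 217.0], 0.74), ([306.0, 223.8, 324.1, 241.6], 0.69), ([163.4, 197.7, 206.1, 237.1], 0.66), ([386.9, 215.7, 421.3, 234.1], 0.59)]
packer_a side [([334.0, 404.4, 370.8, 458.9], 0.97), ([351.1, 334.9, 375.7, 377.5], 0.95), ([210.2, 385.5, 234.3, 433.9], 0.69), ([383.6, 304.1, 431.6, 361.3], 0.4)]
```

View pics/t_mill.png

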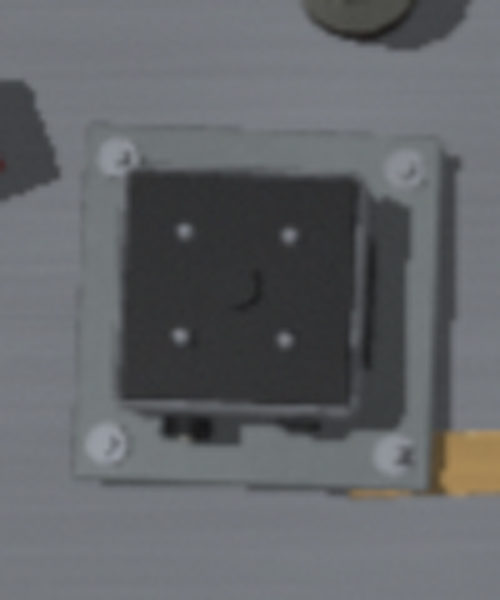

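View pics/t_wood.png

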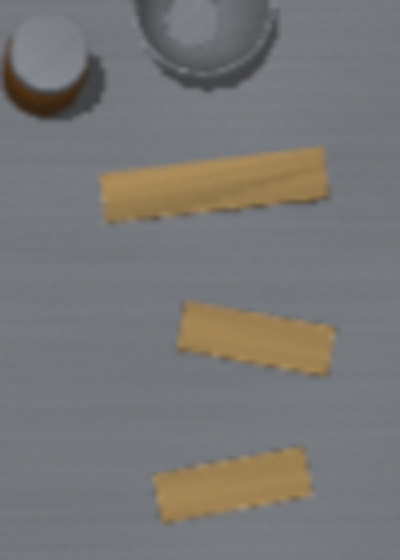

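View pics/t_cup.png

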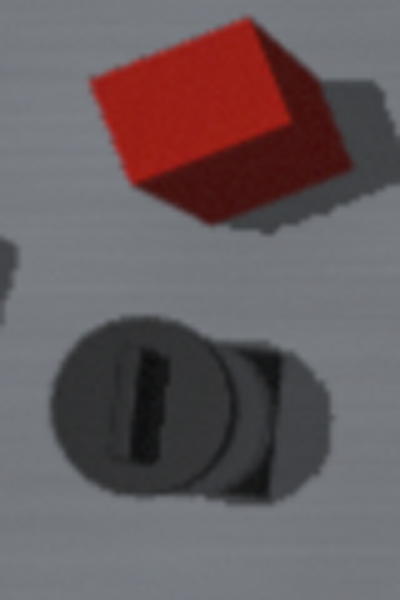

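View pics/s_mill.png

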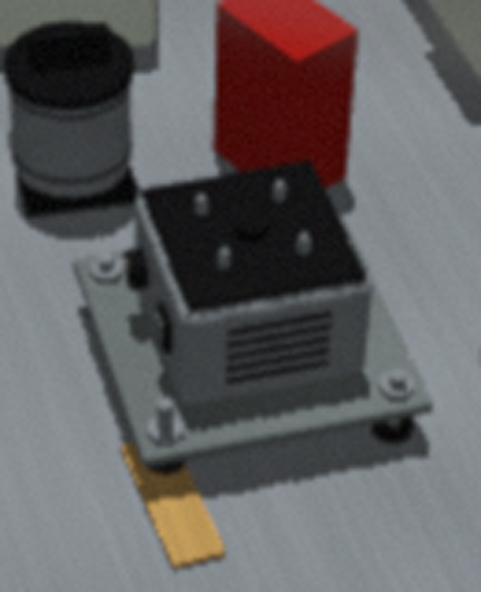

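View pics/s_wood.png

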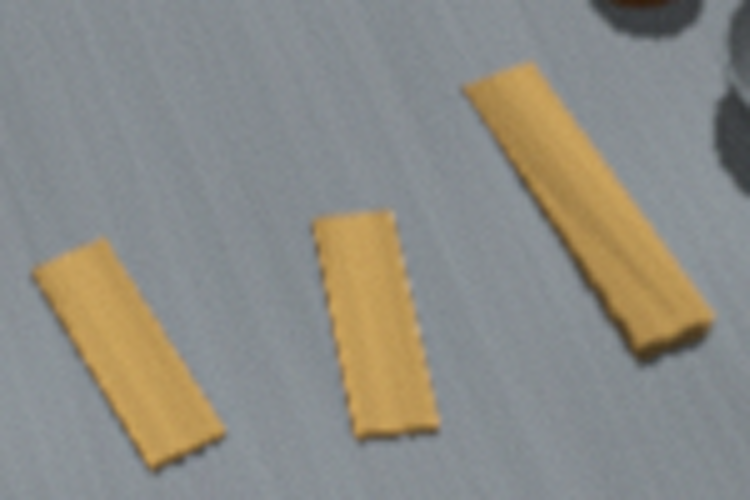

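```bash
cat > meas.py <<'E'
from h import *
from scipy.optimize import least_squares
def box(L,W,h0,h1): # corners; h may be (z at -x, z at +x)
    return np.array([[sx*L/2,sy*W/2,z] for sx in(-1,1) for sy in(-1,1) for z in (0,(h0 if sx<0 else h1))])
def place(P,x,y,a,z=0):
    c,s=np.cos(a),np.sin(a); return P@np.array([[c,-s,0],[s,c,0],[0,0,1]]).T+[x,y,z]
def beech(im):
    hsv=cv2.cvtColor(im,cv2.COLOR_RGB2HSV); return cv2.inRange(hsv,(8,90,60),(25,255,255))
def mom(poly_or_mask,ispoly):
    m=cv2.moments(poly_or_mask.astype(np.float32).reshape(-1,1,2)) if ispoly else cv2.moments(poly_or_mask,True)
    A=m["m00"]; return np.array([m["m10"]/A,m["m01"]/A]),np.array([[m["mu20"],m["mu11"]],[m["mu11"],m["mu02"]]])/A
def fit(P,blobs,x0,z=0):
    # blobs: {cam:mask}
    M={c:mom(b,False) for c,b in blobs.items()}
    def res(p):
        r=[]
        for c,(ctr,S) in M.items():
            h=cv2.convexHull(proj(c,place(P,*p,z)).astype(np.float32))
            k,T=mom(h,True); r+=list((k-ctr)); d=(T-S)/np.sqrt(np.trace(S)); r+=[d[0,0],d[0,1],d[1,1]]
        return r
    s=least_squares(res,x0,x_scale=[.01,.01,.1]); return s.x,np.round(s.fun,2)
def blob(im,pt,mask=None):
    m=beech(im) if mask is None else mask
    n,l,st,ce=cv2.connectedComponentsWithStats(m)
    i=1+np.argmin(np.hypot(*(ce[1:]-pt).T)) ; return (l==i).astype(np.uint8)
E
cat > m1.py <<'E'
from meas import *
t=vision.grab_frame("top"); s=vision.grab_frame("side")
for nm,P,pt,ps in (("wedge",box(.16,.036,.015,.002),(394,186),(408,330)),("pk1",box(.11,.036,.006,.006),(404,225),(366,355)),("pk2",box(.11,.036,.006,.006),(398,261),(316,360))):
    x0=[*unproj("top",[pt],0)[0][:2],1.57]
    for cams in ({"top":blob(t,pt),"side":blob(s,ps)},{"top":blob(t,pt)},{"side":blob(s,ps)}):
        p,r=fit(P,cams,x0); print(nm,list(cams),np.round(p,4),r)
# mill
pt=np.array([[184,231],[288,234],[180,335],[285,340]])/5+[220,140]-.4
ps=np.array([[202,196],[279,182],[224,248],[305,234]])/3.7+[270,130]-.4
# refine centroids
def ref(im,p,w=2):
    g=im.mean(2); out=[]
    for u,v in p:
        u0,v0=int(round(u)),int(round(v)); a=g[v0-w:v0+w+1,u0-w:u0+w+1]; b=np.median(g[v0-4:v0+5,u0-4:u0+5]); q=np.clip(a-b-10,0,None)
        yy,xx=np.mgrid[v0-w:v0+w+1,u0-w:u0+w+1]; out.append([(q*xx).sum()/q.sum(),(q*yy).sum()/q.sum()])
    return np.array(out)
pt=ref(t,pt); 
print(pt, ps)
peg=np.array([[27,27],[27,-27],[-27,27],[-27,-27]])/1000
ct=np.array([[90,125],[440,138],[430,490],[73,478]])/5+[220,140]-.4
cor=np.array([[.1,.1,.04],[.1,-.1,.04],[-.1,-.1,.04],[-.1,.1,.04]])
cs=np.array([[75,262],[432,403]])/3.7+[270,130]-.4
def resm(p,what):
    r=[]
    if "t" in what: r+=list((proj("top",place(np.c_[peg,np.full(4,.140)],*p))-pt).ravel())
    if "c" in what: r+=list((proj("top",place(cor,*p))-ct).ravel())
    if "s" in what: r+=list((proj("side",place(np.c_[peg,np.full(4,.141)],*p))-ps).ravel())
    return r
for w in ("t","c","s","tc","tcs"):
    so=least_squares(resm,[.59,.15,0],args=(w,),x_scale=[.01,.01,.1]); print(w,np.round(so.x,4),np.round(so.fun,1))
E
python3 m1.py
python3 - <<'E'
from h import *
t=vision.grab_frame("top")
g=np.clip(t.astype(float)*2.2,0,255).astype(np.uint8)
crop("top",(155,195,210,245),12,"pics/t_cup2.png",g)
s=vision.grab_frame("side"); g=np.clip(s.astype(float)*2.2,0,255).astype(np.uint8)
crop("side",(262,125,316,200),8,"pics/s_cup2.png",g)
E
```

```text
wedge ['top', 'side'] [ 0.64  -0.218  1.57 ] [ 1.31 -0.1   0.78  1.53 -0.1   1.13  2.23 -1.62 -1.01  1.52]
wedge ['top'] [ 0.6399 -0.218   1.57  ] [ 1.31 -0.04  0.78  1.53 -0.1 ]
wedge ['side'] [ 0.64  -0.218  1.57 ] [ 1.13  2.23 -1.62 -1.01  1.52]
pk1 ['top', 'side'] [ 0.5281 -0.2432  1.5682] [-0.28  0.22  0.91 -1.64 -0.16  0.1   0.3   1.61  2.12 -0.26]
pk1 ['top'] [ 0.5289 -0.2452  1.57  ] [ 0.42 -0.06  0.91 -1.65 -0.16]
pk1 ['side'] [ 0.5274 -0.2414  1.57  ] [-0.48 -0.28  1.61  2.12 -0.3 ]
pk2 ['top', 'side'] [ 0.4224 -0.2247  1.5781] [-0.33  0.29  0.97  1.59 -0.18 -0.33  0.32 -1.55 -1.27  1.77]
pk2 ['top'] [ 0.4226 -0.2274  1.57  ] [ 0.61  0.19  0.97  1.67 -0.18]
pk2 ['side'] [ 0.4213 -0.2243  1.58  ] [-0.86  0.32 -1.54 -1.26  1.75]
[[256.41812865 185.71150097]
 [277.36857143 186.62095238]
 [255.53059273 206.67208413]
 [276.47412008 207.5       ]] [[324.19459459 182.57297297]
 [345.00540541 178.78918919]
 [330.14054054 196.62702703]
 [352.03243243 192.84324324]]
t [ 0.5936  0.1339 -0.0464] [-0.  0.  0. -0. -0. -0.  0.  0.]
c [ 0.5936  0.1331 -0.0414] [-0.7 -0.4  0.6 -0.3  0.1  0.4 -0.1  0.3]
s [0.595  0.1376 1.5325] [-0.2 -0.1  0.2 -0.1  0.1  0.2 -0.1  0. ]
tc [ 0.5936  0.1336 -0.0418] [ 0.1  0.1  0.1 -0.   0.2  0.   0.2 -0.  -0.8 -0.4  0.5 -0.3 -0.1  0.4
 -0.2  0.3]
tcs [0.5941 0.1347 0.0233] [ -1.    0.6  -1.   -0.9   0.4   0.5   0.5  -0.9  -3.6   1.7  -2.2  -2.8
   1.9  -2.1   1.7   2.4  20.2  -3.3   7.4  14.3  -6.5 -12.8 -20.8   5.1]
```

View pics/t_cup2.png

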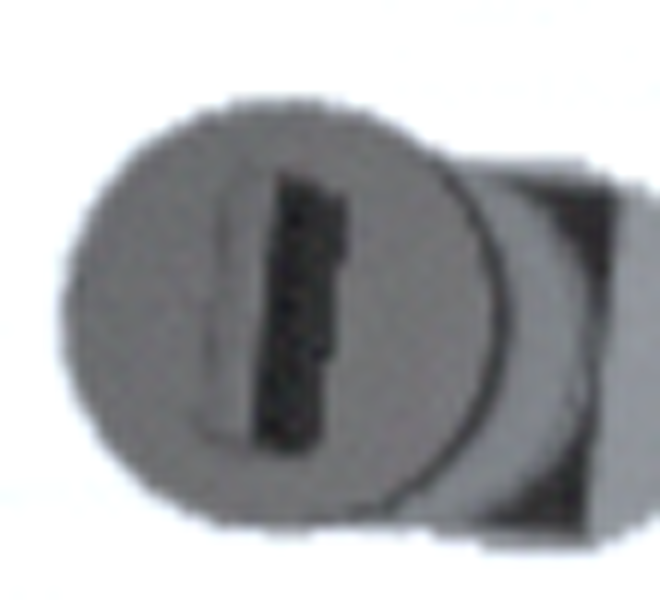

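View pics/s_cup2.png

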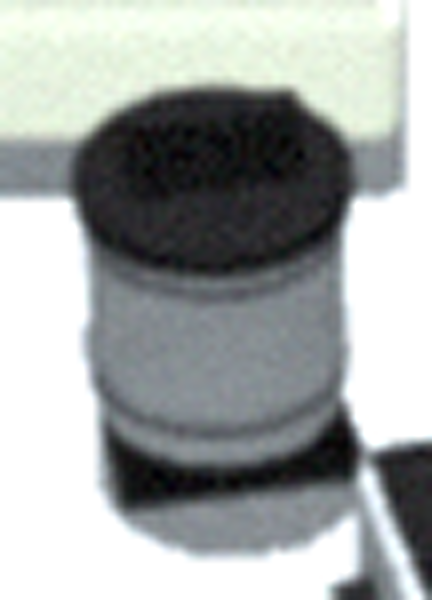

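```bash
sed -i 's/x_scale=\[.01,.01,.1\]); return/x_scale=[.01,.01,.1],diff_step=1e-3); return/' meas.py
sed -i 's/peg=np.array.*/peg=np.array([[27,27],[27,-27],[-27,27],[-27,-27]])\/1000; pegs=peg[[2,0,3,1]]/; s/np.c_\[peg,np.full(4,.141)\]/np.c_[pegs,np.full(4,.141)]/; s/\.float32/.float32/' m1.py
cat >> m1.py <<'E'
# cup
def cv(p,f,o): return (np.array(p)+.5)/f-.5+np.array(o)
lid=cv([283,316],12,(155,195)); bar=cv([[230,178],[283,180],[255,440],[207,435]],12,(155,195)); ft=cv([[615,185],[588,540]],12,(155,195))
fs=cv([[122,508],[352,470]],8,(262,125)); ls=cv([[214,180]],8,(262,125))
def resc(p,w):
    r=[]
    if "l" in w: r+=list((proj("top",place(np.array([[0,0,.11]]),*p))-lid).ravel())
    if "b" in w: r+=list((proj("top",place(np.array([[.03,.006,.136],[.03,-.006,.136],[-.03,-.006,.136],[-.03,.006,.136]]),*p))-bar).ravel())
    if "f" in w: r+=list((proj("top",place(np.array([[.042,-.042,0],[-.042,-.042,0]]),*p))-ft).ravel())
    if "s" in w: r+=list((proj("side",place(np.array([[-.042,-.042,0],[.042,-.042,0]]),*p))-fs).ravel())+list((proj("side",place(np.array([[0,0,.11]]),*p))-ls).ravel())
    return r
for w in ("lb","f","s","lbf","lbfs"):
    so=least_squares(resc,[.54,.38,0],args=(w,),x_scale=[.01,.01,.1]); print("cup",w,np.round(so.x,4),np.round(so.fun,1))
E
python3 m1.py
```

```text
wedge ['top', 'side'] [ 0.6393 -0.213   1.6719] [-0.39  0.09  0.53 -0.01  0.09  0.15  0.28  0.18  0.08  0.26]
wedge ['top'] [ 0.6396 -0.2142  1.6773] [-0.   -0.    0.51 -0.09  0.11]
wedge ['side'] [ 0.6393 -0.2122  1.6699] [-0.   -0.02  0.13  0.05  0.26]
pk1 ['top', 'side'] [ 0.5285 -0.243   1.3832] [-0.36  0.07  0.57  0.1   0.15  0.12  0.23  0.14  0.04  0.66]
pk1 ['top'] [ 0.5287 -0.244   1.3773] [-0.   -0.    0.56  0.15  0.17]
pk1 ['side'] [ 0.5285 -0.2423  1.3868] [-0.   -0.04  0.16  0.08  0.63]
pk2 ['top', 'side'] [ 0.4232 -0.2248  1.7493] [-0.33  0.08  0.64 -0.03  0.17  0.12  0.22  0.3   0.22  0.4 ]
pk2 ['top'] [ 0.4234 -0.2257  1.7638] [-0.   -0.    0.58 -0.16  0.22]
pk2 ['side'] [ 0.4231 -0.2241  1.7436] [-0.   -0.03  0.22  0.18  0.44]
[[256.41352657 185.70628019]
 [277.37895717 186.61731844]
 [255.52806851 206.67649857]
 [276.46707819 207.49897119]] [[324.19459459 182.57297297]
 [345.00540541 178.78918919]
 [330.14054054 196.62702703]
 [352.03243243 192.84324324]]
t [ 0.5936  0.1339 -0.0465] [-0.  0. -0. -0. -0. -0.  0.  0.]
c [ 0.5936  0.1331 -0.0414] [-0.7 -0.4  0.6 -0.3  0.1  0.4 -0.1  0.3]
s [ 0.595   0.1376 -0.0383] [-0.2 -0.1  0.2 -0.1  0.1  0.2 -0.1  0. ]
tc [ 0.5936  0.1336 -0.0418] [ 0.1  0.1  0.1 -0.   0.2  0.   0.2 -0.  -0.8 -0.4  0.5 -0.3 -0.1  0.4
 -0.3  0.3]
tcs [ 0.5939  0.1344 -0.0416] [-0.2 -0.  -0.2 -0.2 -0.2 -0.1 -0.1 -0.1 -1.1 -0.5  0.2 -0.4 -0.4  0.3
 -0.6  0.2 -0.2  0.8  0.2  0.9  0.1  1.1 -0.1  1. ]
cup lb [ 0.5343  0.3697 -0.0948] [ 0.   0.  -0.1 -1.   0.2 -0.7  0.3  0.8 -0.4  0.8]
cup f [ 0.534   0.3716 -0.0756] [-0.   0.3  0.  -0.3]
cup s [ 0.5345  0.374  -0.0854] [-0.1  0.5  0.8  1.  -0.7 -1.5]
cup lbf [ 0.5344  0.3702 -0.0864] [-0.1  0.  -0.3 -1.  -0.1 -0.8  0.2  0.8 -0.5  0.8  0.6  0.3  0.3 -0.3]
cup lbfs [ 0.5343  0.3707 -0.0875] [-0.3  0.1 -0.5 -0.9 -0.3 -0.7 -0.   0.8 -0.7  0.9  0.4  0.4  0.1 -0.2
  0.1  1.2  1.   1.7 -0.4 -0.8]
```

Mill: (0.594, 0.134), yaw −0.043. Cup: (0.534, 0.371), yaw −0.085. Wedge: (0.639, −0.213), thin end facing +y.

What could be mistaken for what (top-view pixels):
- **Packer spares:** beech pieces at (404,225) and (398,261) match. Blue (420,337) and turquoise (459,254) are look-alikes to leave alone.
- **Wedge:** the beech piece at (394,186), longer and tapered. The spoon handle at (470,200) is also brown.
- **Cup:** dark lid with a bar at (183,221). The green jar at (84,125) is not it.

The close crops confirm each choice.

```bash
cat > plan.py <<'E'
import sys; from h import *
def plan(pos,ang):
    # ang: desired world angle of tool x axis (mod pi)
    st=arm.get_state(); R=st["tool_rot"]; a=np.arctan2(R[1,0],R[0,0]); d=(ang-a+np.pi/2)%np.pi-np.pi/2
    tiltfix=np.cross(R[:,2],[0,0,-1])@R
    a2=a+d; X=np.array([np.cos(a2),np.sin(a2),0]); Z=np.array([0,0,-1.]); Y=np.cross(Z,X)
    D=np.array(pos)-st["tool_pos"]
    print("t",round(st["time_s"],2),"tcp",np.round(st["tool_pos"],4),"ang",round(a,4),"F",np.round(st["force"],1),"T",np.round(st["torque"],2),"open",round(st["opening"],4),"j",np.round(st["joint_positions"],2))
    print("turn tool z",round(-d,4),"tilt",np.round(tiltfix,4),"shift cm (new axes)",np.round(100*np.array([D@X,D@Y,D@Z]),2),"world",np.round(D*100,2))
if __name__=="__main__":
    v=[float(x) for x in sys.argv[1:5]]; plan(v[:3],v[3])
E
python3 plan.py .534 .371 .20 1.486
```

```text
t 1.0 tcp [0.1626 0.6293 0.2453] ang 1.318 F [-1.1 -0.2 -1.3] T [-0.01  0.04  0.01] open 0.0853 j [-1.34  0.61 -0.01  1.42  0.01  1.1  -0.04]
turn tool z -0.168 tilt [-0.  0.  0.] shift cm (new axes) [-22.59  39.2    4.53] world [ 37.14 -25.83  -4.53]
```

>>> move_arm(motion=[[0,0,0,0,0,-0.084,0],[-2,3.5,0,0,0,-0.084,0],[-2.2,3.8,0,0,0,0,0],[-2.5,4.2,0,0,0,0,0],[-2.5,4.2,0,0,0,0,0],[-2.5,4.2,0,0,0,0,0],[-2.5,4.2,0,0,0,0,0],[-2.5,4.2,0.5,0,0,0,0]])

```text
time_s: 1.8
tool_pos: [0.4302, 0.4354, 0.2412]
tool_rot: [[0.085, 0.996, 0.002], [0.996, -0.085, 0.002], [0.002, 0.001, -1.0]]
force: [0.5, 0.9, 0.5]
opening: 0.0426
```

```bash
python3 plan.py .534 .371 .18 1.486
```

```text
t 1.8 tcp [0.4302 0.4354 0.2412] ang 1.4861 F [0.5 0.9 0.5] T [ 0.08 -0.02 -0.03] open 0.0426 j [-0.8   0.56 -0.05  1.55  0.03  1.04  0.63]
turn tool z 0.0001 tilt [ 0.0014 -0.0019  0.    ] shift cm (new axes) [-5.54 10.89  6.12] world [10.38 -6.44 -6.12]
```

>>> move_arm(motion=[[-2,4,1,0,0,0,0],[-2,4,2,0,0,0,0],[-1.3,2.2,2,0,0,0,0],[0,0,0,0,0,0,0],[0,0,0,0,0,0,0]])

```text
time_s: 2.3
tool_pos: [0.5255, 0.3745, 0.1897]
tool_rot: [[0.086, 0.996, -0.001], [0.996, -0.086, -0.0], [-0.0, -0.001, -1.0]]
force: [-0.8, -0.2, -0.3]
opening: 0.0431
```

```bash
python3 plan.py .534 .371 .127 1.486
python3 - <<'E'
from h import *
p=arm.get_state()["tool_pos"]; print(proj("top",[p,p+[0,0,-.014]]),proj("side",[p,p+[0,0,-.014]]))
t=crop("top",(140,180,240,260),7,"pics/a1t.png"); crop("side",(240,80,340,200),5,"pics/a1s.png")
E
```

```text
t 2.3 tcp [0.5255 0.3745 0.1897] ang 1.4846 F [-0.8 -0.2 -0.3] T [0.05 0.04 0.01] open 0.0431 j [-0.63  0.66 -0.04  1.51  0.03  0.98  0.81]
turn tool z -0.0014 tilt [-0.0014  0.0003  0.    ] shift cm (new axes) [-0.27  0.87  6.27] world [ 0.85 -0.35 -6.27]
[[165.54922783 222.22873642]
 [167.56079337 222.60920018]] [[283.37788639 121.37299387]
 [283.55638785 125.83062771]]
```

View pics/a1s.png

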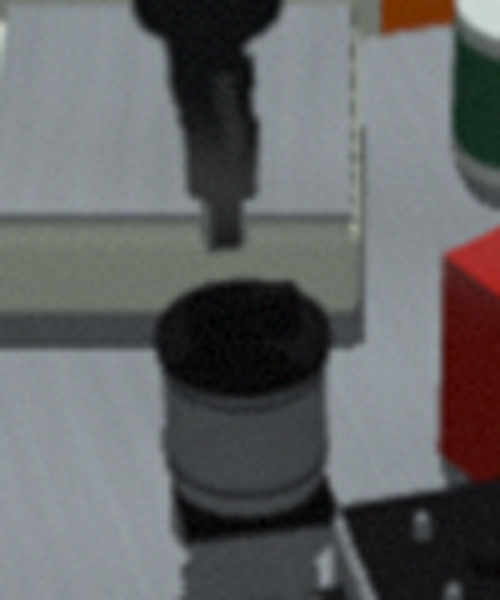

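View pics/a1t.png

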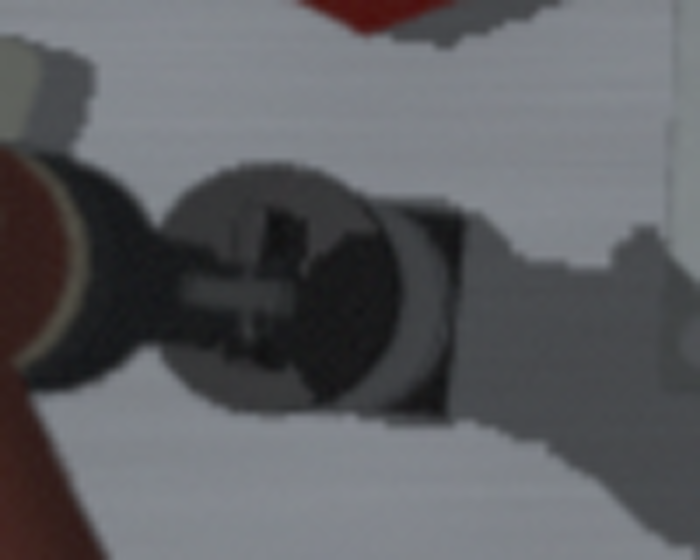

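>>> move_arm(motion=[[-0.3,0.9,0,0,0,0,0],[0,0,2,0,0,0,0],[0,0,2,0,0,0,0],[0,0,1.5,0,0,0,0],[0,0,0.6,0,0,0,0],[0,0,0,0,0,0,0],[0,0,0,0,0,0,0]])

```text
time_s: 3.1
tool_pos: [0.5347, 0.3718, 0.1304]
tool_rot: [[0.084, 0.996, 0.002], [0.996, -0.084, 0.001], [0.001, 0.002, -1.0]]
force: [0.6, 0.5, -0.8]
opening: 0.0425
```

```bash
python3 plan.py .534 .371 .127 1.486
```

```text
t 3.1 tcp [0.5347 0.3718 0.1304] ang 1.4866 F [ 0.6  0.5 -0.8] T [ 0.05  0.04 -0.06] open 0.0425 j [-0.62  0.73 -0.04  1.55  0.03  0.86  0.82]
turn tool z 0.0006 tilt [ 0.0015 -0.0013  0.    ] shift cm (new axes) [-0.08 -0.07  0.34] world [-0.07 -0.08 -0.34]
```

>>> move_arm(motion=[[0,0,0.2,0,0,0,0],[0,0,0,0,0,0,-1],[0,0,0,0,0,0,-1],[0,0,0,0,0,0,-1],[0,0,0,0,0,0,-1],[0,0,0,0,0,0,-1],[0,0,0,0,0,0,-1],[0,0,0,0,0,0,-1]])

```text
time_s: 3.9
tool_pos: [0.5346, 0.3707, 0.1277]
tool_rot: [[0.085, 0.996, 0.001], [0.996, -0.085, -0.0], [-0.0, 0.001, -1.0]]
force: [0.3, -1.3, 3.3]
opening: 0.0106
```

```bash
python3 plan.py .534 .371 .128 1.486
python3 - <<'E'
from h import *
crop("side",(240,80,340,200),5,"pics/a2s.png")
E
```

```text
t 3.9 tcp [0.5346 0.3707 0.1277] ang 1.4856 F [ 0.3 -1.3  3.3] T [-0.34 -0.05  0.04] open 0.0106 j [-0.62  0.74 -0.04  1.55  0.04  0.86  0.82]
turn tool z -0.0004 tilt [0.0007 0.0003 0.    ] shift cm (new axes) [ 0.03 -0.07 -0.03] world [-0.06  0.03  0.03]
```

View pics/a2s.png

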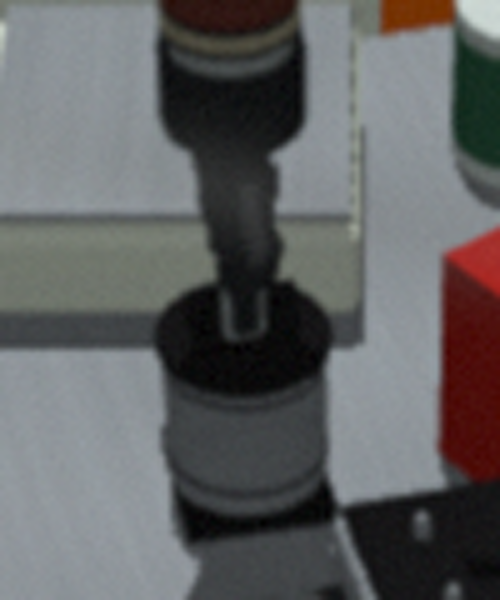

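>>> move_arm(motion=[[0,0,-1,0,0,0,-1],[0,0,-3,0,0,0,-1],[0,0,-4,0,0,0,-1],[0,0,-4,0,0,0,-1],[0,0,-4,0,0,0,-1],[0,0,-2,0,0,0,-1],[0,0,0,0,0,0,-1],[0,0,0,0,0,0,-1]])

```text
time_s: 4.75
tool_pos: [0.5328, 0.3709, 0.3052]
tool_rot: [[0.084, 0.996, -0.004], [0.996, -0.084, -0.002], [-0.002, -0.004, -1.0]]
force: [-0.7, -0.3, -6.5]
opening: 0.0106
```

```bash
python3 plan.py .594 .134 .30 1.527
```

```text
t 4.75 tcp [0.5328 0.3709 0.3052] ang 1.4869 F [-0.7 -0.3 -6.5] T [-0.08  0.03  0.02] open 0.0106 j [-0.62  0.57 -0.04  1.33  0.02  1.25  0.83]
turn tool z -0.0401 tilt [-0.0037  0.0022  0.    ] shift cm (new axes) [-23.4    7.15   0.52] world [  6.12 -23.69  -0.52]
```

>>> move_arm(motion=[[0,0,0,0,0,-0.04,-1],[-3,1,0,0,0,0,-1],[-4,1.2,0,0,0,0,-1],[-4,1.2,0,0,0,0,-1],[-4,1.2,0,0,0,0,-1],[-4,1.2,0,0,0,0,-1],[-3,0.9,0,0,0,0,-1],[-1.4,0.45,0,0,0,0,-1]])

```text
time_s: 5.55
tool_pos: [0.5946, 0.1282, 0.304]
tool_rot: [[0.051, 0.999, -0.006], [0.999, -0.051, -0.006], [-0.006, -0.006, -1.0]]
force: [0.3, -1.0, -6.7]
opening: 0.0109
```

>>> move_arm(motion=[[0,0,0,0,0,0,-1],[0,0,0,0,0,0,-1],[0,0,0,0,0,0,-1]])

```text
time_s: 5.85
tool_pos: [0.594, 0.1377, 0.3065]
tool_rot: [[0.04, 0.999, -0.002], [0.999, -0.04, 0.002], [0.002, -0.002, -1.0]]
force: [-0.8, 0.6, -5.5]
opening: 0.0106
```

```bash
python3 plan.py .594 .134 .28 1.527;  python3 - <<'E'
from h import *
f=np.array([[a,b,0] for a in (.042,-.042) for b in (.042,-.042)])
t=crop("top",(220,130,330,250),5,"pics/a3t.png"); crop("side",(270,60,400,260),3,"pics/a3s.png")
E
```

```text
t 5.85 tcp [0.594  0.1377 0.3065] ang 1.5308 F [-0.8  0.6 -5.5] T [0.04 0.   0.02] open 0.0106 j [-0.24  0.5  -0.03  1.45  0.01  1.19  1.26]
turn tool z 0.0038 tilt [-0.0024 -0.0023  0.    ] shift cm (new axes) [-0.37  0.01  2.65] world [-0.   -0.37 -2.65]
```

View pics/a3t.png

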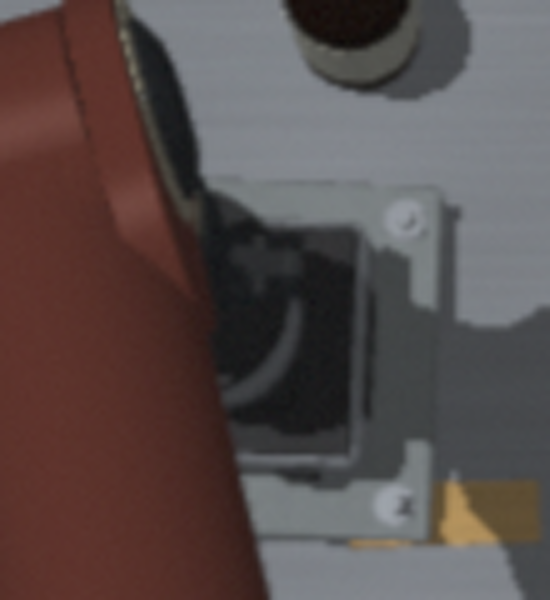

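View pics/a3s.png

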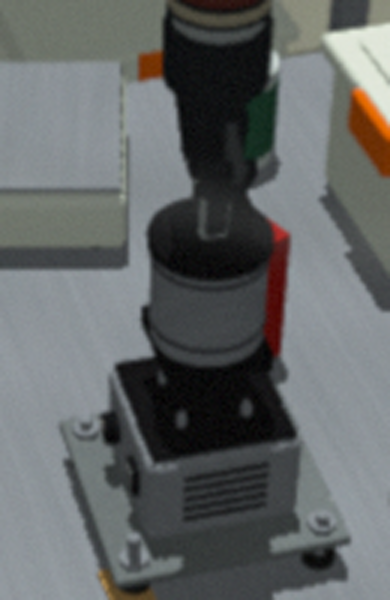

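>>> move_arm(motion=[[-0.37,0,0,0,0,0,-1],[0,0,1.5,0,0,0,-1],[0,0,1.4,0,0,0,-1],[0,0,0,0,0,0,-1],[0,0,0,0,0,0,-1],[0,0,0,0,0,0,-1]])

```text
time_s: 6.55
tool_pos: [0.5957, 0.1307, 0.2794]
tool_rot: [[0.045, 0.999, 0.002], [0.999, -0.045, 0.0], [0.001, 0.002, -1.0]]
force: [-0.8, 0.6, -5.1]
opening: 0.0107
```

```bash
python3 plan.py .594 .134 .2577 1.527;  python3 - <<'E'
from h import *
f=np.array([[a,b,0] for a in (.042,-.042) for b in (.042,-.042)])
s=vision.grab_frame("side"); g=np.clip(s.astype(float)*2.2,0,255).astype(np.uint8)
crop("side",(300,120,390,220),6,"pics/a4s.png",g)
E
```

```text
t 6.55 tcp [0.5957 0.1307 0.2794] ang 1.5262 F [-0.8  0.6 -5.1] T [ 0.03 -0.02 -0.03] open 0.0107 j [-0.23  0.52 -0.03  1.5   0.02  1.12  1.26]
turn tool z -0.0008 tilt [ 0.0022 -0.0006  0.    ] shift cm (new axes) [ 0.33 -0.18  2.17] world [-0.17  0.33 -2.17]
```

View pics/a4s.png

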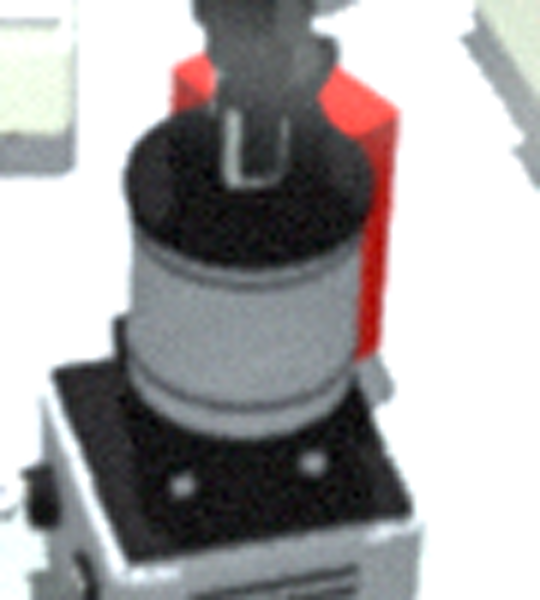

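>>> move_arm(motion=[[0,0,0,0,0,0,-1],[0,0,0,0,0,0,-1]])

```text
time_s: 6.8
tool_pos: [0.5952, 0.1304, 0.2788]
tool_rot: [[0.045, 0.999, 0.001], [0.999, -0.045, 0.0], [0.0, 0.001, -1.0]]
force: [-0.2, -0.4, -5.8]
opening: 0.0106
```

>>> move_arm(motion=[[0,0,0,0,0,0,-1],[0,0,0,0,0,0,-1]])

```text
time_s: 7.0
tool_pos: [0.595, 0.1304, 0.2784]
tool_rot: [[0.045, 0.999, 0.0], [0.999, -0.045, 0.0], [0.0, 0.0, -1.0]]
force: [-0.5, 0.6, -6.3]
opening: 0.0105
```

```bash
python3 plan.py .594 .134 .2577 1.527
```

```text
t 7.0 tcp [0.595  0.1304 0.2784] ang 1.526 F [-0.5  0.6 -6.3] T [ 0.03 -0.03  0.02] open 0.0105 j [-0.23  0.52 -0.03  1.5   0.02  1.12  1.26]
turn tool z -0.001 tilt [ 0.0001 -0.      0.    ] shift cm (new axes) [ 0.35 -0.12  2.07] world [-0.1   0.36 -2.07]
```

>>> move_arm(motion=[[0.35,-0.1,0,0,0,0,-1],[0,0,0.5,0,0,0,-1],[0,0,0,0,0,0,-1],[0,0,0,0,0,0,-1],[0,0,0,0,0,0,-1],[0,0,0,0,0,0,-1]])

```text
time_s: 7.6
tool_pos: [0.5943, 0.1339, 0.2734]
tool_rot: [[0.045, 0.999, 0.0], [0.999, -0.045, -0.0], [-0.0, 0.0, -1.0]]
force: [-0.6, 0.3, -5.2]
opening: 0.0106
```

```bash
python3 plan.py .594 .134 .2577 1.527;  python3 - <<'E'
from h import *
s=vision.grab_frame("side"); g=np.clip(s.astype(float)*2.2,0,255).astype(np.uint8)
crop("side",(300,120,390,220),6,"pics/a5s.png",g)
E
```

```text
t 7.6 tcp [0.5943 0.1339 0.2734] ang 1.5258 F [-0.6  0.3 -5.2] T [-0.02  0.02  0.02] open 0.0106 j [-0.24  0.53 -0.03  1.51  0.02  1.11  1.25]
turn tool z -0.0012 tilt [0.0003 0.     0.    ] shift cm (new axes) [ 0.01 -0.03  1.57] world [-0.03  0.01 -1.57]
```

View pics/a5s.png

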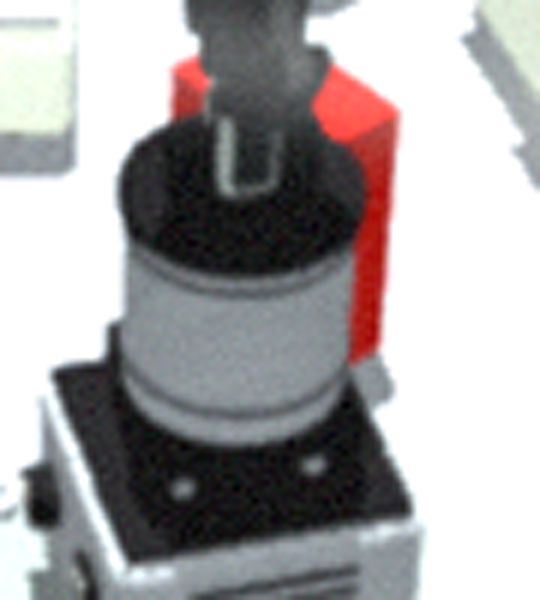

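Run:
```python
from h import *
print(proj("side",[[.5346,.3707,.11],[.5943,.1339,.2557]]), "meas lid: 288.3,147 ; 339.8")
R=np.array([[1,.043],[-.043,1]])
for m in ((.594,.134),):
    p=np.array([[-.027,-.027],[.027,-.027]])@R.T+m
    print(proj("side",np.c_[p,[.141,.141]]), "meas pegs", np.array([[182,489],[314,465]])/6+[300-.4,120-.4])
```

```text
[[287.98573426 146.23347443]
 [339.6666606  150.61408903]] meas lid: 288.3,147 ; 339.8
[[330.28967696 197.8167587 ]
 [351.99150805 193.94755102]] meas pegs [[329.93333333 201.1       ]
 [351.93333333 197.1       ]]
```

>>> move_arm(motion=[[0,0,0.3,0,0,0,-1],[0,0,0.3,0,0,0,-1],[0,0,0.1,0,0,0,-1],[0,0,0,0,0,0,-1],[0,0,0,0,0,0,-1]])

```text
time_s: 8.15
tool_pos: [0.5942, 0.1339, 0.2663]
tool_rot: [[0.045, 0.999, -0.0], [0.999, -0.045, -0.0], [-0.0, -0.0, -1.0]]
force: [0.1, 0.2, -5.6]
opening: 0.0106
```

```bash
python3 plan.py .594 .134 .2577 1.527
```

```text
t 8.15 tcp [0.5942 0.1339 0.2663] ang 1.526 F [ 0.1  0.2 -5.6] T [-0.05  0.03  0.02] open 0.0106 j [-0.24  0.53 -0.03  1.52  0.02  1.09  1.25]
turn tool z -0.001 tilt [-0.0001  0.0001  0.    ] shift cm (new axes) [ 0.01 -0.02  0.86] world [-0.02  0.01 -0.86]
```

>>> move_arm(motion=[[0,0,0.3,0,0,0,-1],[0,0,0.3,0,0,0,-1],[0,0,0.2,0,0,0,-1],[0,0,0,0,0,0,-1],[0,0,0,0,0,0,-1],[0,0,0,0,0,0,-1]])

```text
time_s: 8.75
tool_pos: [0.594, 0.1338, 0.2581]
tool_rot: [[0.045, 0.999, -0.001], [0.999, -0.045, -0.0], [-0.0, -0.001, -1.0]]
force: [-1.1, -1.3, -6.0]
opening: 0.0106
```

```bash
python3 plan.py .594 .134 .2577 1.527
```

```text
t 8.75 tcp [0.594  0.1338 0.2581] ang 1.526 F [-1.1 -1.3 -6. ] T [-0.2   0.09  0.05] open 0.0106 j [-0.24  0.54 -0.03  1.53  0.02  1.07  1.25]
turn tool z -0.001 tilt [-0.0005  0.0003  0.    ] shift cm (new axes) [ 0.02 -0.01  0.04] world [-0.    0.02 -0.04]
```

>>> move_arm(motion=[[0,0,0.1,0,0,0,-1],[0,0,0,0,0,0,-1],[0,0,0,0,0,0,-1]])

```text
time_s: 9.05
tool_pos: [0.5941, 0.1337, 0.2578]
tool_rot: [[0.045, 0.999, 0.0], [0.999, -0.045, -0.0], [-0.0, 0.0, -1.0]]
force: [-1.5, -1.4, -2.1]
opening: 0.0109
```

```bash
python3 plan.py .594 .134 .2577 1.527
```

```text
t 9.05 tcp [0.5941 0.1337 0.2578] ang 1.5259 F [-1.5 -1.4 -2.1] T [-0.28  0.48  0.02] open 0.0109 j [-0.24  0.54 -0.03  1.53  0.02  1.07  1.25]
turn tool z -0.0011 tilt [0.0002 0.0002 0.    ] shift cm (new axes) [ 0.03 -0.01  0.01] world [-0.01  0.03 -0.01]
```

>>> move_arm(motion=[[0,0,0,0,0,0,-0.6],[0,0,0,0,0,0,-0.3],[0,0,0,0,0,0,0],[0,0,0,0,0,0,0],[0,0,-1,0,0,0,0],[0,0,-3,0,0,0,0],[0,0,-4,0,0,0,0],[0,0,-2,0,0,0,0]])

```text
time_s: 9.85
tool_pos: [0.5955, 0.1343, 0.362]
tool_rot: [[0.045, 0.999, 0.007], [0.999, -0.045, 0.002], [0.002, 0.007, -1.0]]
force: [1.2, 0.4, 1.3]
opening: 0.0427
```

```bash
python3 plan.py .64 -.25 .30 1.67
```

```text
t 9.85 tcp [0.5955 0.1343 0.362 ] ang 1.526 F [1.2 0.4 1.3] T [-0.04 -0.06  0.04] open 0.0427 j [-0.24  0.47 -0.03  1.36  0.01  1.31  1.26]
turn tool z -0.144 tilt [ 0.0067 -0.0021  0.    ] shift cm (new axes) [-38.68   0.63   6.2 ] world [  4.45 -38.43  -6.2 ]
```

>>> move_arm(motion=[[0,0,0,0,0,0.1425,0.2],[0,0,0,0,0,0.1425,0.2],[0,0,0,0,0,0.1425,0.2],[0,0,0,0,0,0.1425,0.2],[0,0,0,0,0,0.1425,0.2],[0,0,0,0,0,0.1425,0.2],[0,0,0,0,0,0.1425,0.2],[0,0,0,0,0,0.1425,0.2]])

```text
time_s: 10.65
tool_pos: [0.5943, 0.1342, 0.3583]
tool_rot: [[0.928, 0.371, 0.001], [0.371, -0.928, 0.001], [0.001, -0.0, -1.0]]
force: [-0.7, 0.3, 0.1]
opening: 0.051
```

>>> move_arm(motion=[[0,0,0,0,0,0.1425,0.2],[0,0,0,0,0,0.1425,0.2],[0,0,0,0,0,0,0.2]])

```text
time_s: 10.95
tool_pos: [0.5943, 0.1344, 0.3581]
tool_rot: [[0.995, 0.102, 0.001], [0.102, -0.995, 0.0], [0.001, -0.0, -1.0]]
force: [-0.4, -0.6, -0.0]
opening: 0.0511
```

```bash
python3 plan.py .6458 -.2772 .10 0.101
python3 - <<'E'
from h import *
s=vision.grab_frame("side"); cv2.imwrite("pics/b0s.png",s[:,:,::-1]); g=np.clip(s.astype(float)*2.2,0,255).astype(np.uint8)
crop("side",(280,110,400,270),4,"pics/b1s.png",g)
E
```

```text
t 10.95 tcp [0.5943 0.1344 0.3581] ang 0.1018 F [-0.4 -0.6 -0. ] T [ 0.01 -0.03 -0.01] open 0.0511 j [-0.45  0.48  0.32  1.37 -0.15  1.31 -0.02]
turn tool z 0.0008 tilt [-0.0001 -0.0011  0.    ] shift cm (new axes) [ 0.98 41.47 25.81] world [  5.15 -41.16 -25.81]
```

View pics/b1s.png

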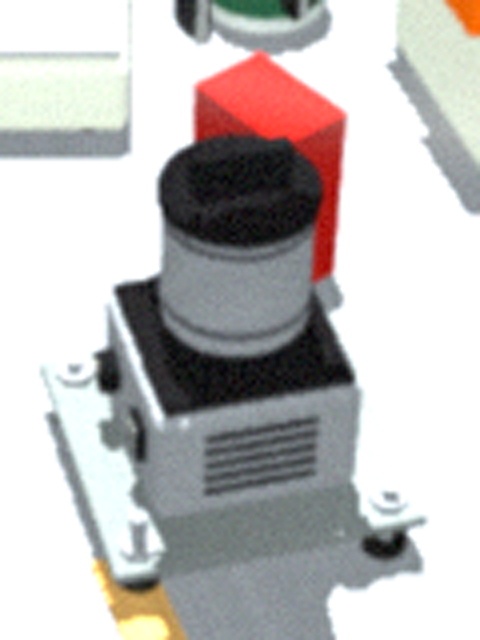

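>>> move_arm(motion=[[0,3,0,0,0,0,0.2],[0,4.5,0,0,0,0,0.2],[0,4.5,0,0,0,0,0.2],[0.2,4.5,1,0,0,0,0.2],[0.2,4.5,1.5,0,0,0,0.2],[0.2,4.5,1.5,0,0,0,0.2],[0.2,4.5,2,0,0,0,0.2],[0.2,4.5,2,0,0,0,0.2]])

```text
time_s: 11.8
tool_pos: [0.6394, -0.21, 0.2774]
tool_rot: [[0.995, 0.104, 0.002], [0.104, -0.995, 0.0], [0.002, -0.0, -1.0]]
force: [0.5, 0.4, -0.5]
opening: 0.0512
```

>>> move_arm(motion=[[0,3.5,3,0,0,0,0.2],[0,2.5,4,0,0,0,0.2],[0,1,4,0,0,0,0.2],[0,0,4,0,0,0,0.2],[0,0,2.5,0,0,0,0.2],[0,0,0,0,0,0,0.2],[0,0,0,0,0,0,0.2],[0,0,0,0,0,0,0.2]])

```text
time_s: 12.6
tool_pos: [0.6476, -0.2787, 0.1051]
tool_rot: [[0.995, 0.102, 0.005], [0.102, -0.995, -0.002], [0.004, 0.003, -1.0]]
force: [0.7, -1.1, 0.8]
opening: 0.0511
```

```bash
python3 plan.py .6458 -.2772 .05 0.101
python3 - <<'E'
from h import *
crop("side",(350,250,470,390),4,"pics/b2s.png");crop("top",(340,140,460,240),5,"pics/b2t.png")
E
```

```text
t 12.6 tcp [ 0.6476 -0.2787  0.1051] ang 0.1022 F [ 0.7 -1.1  0.8] T [-0.07 -0.02  0.02] open 0.0511 j [ 0.23  0.85  0.28  1.4  -0.27  0.92  0.68]
turn tool z 0.0012 tilt [ 0.0025 -0.0043  0.    ] shift cm (new axes) [-0.16 -0.17  5.51] world [-0.18  0.15 -5.51]
```

View pics/b2s.png

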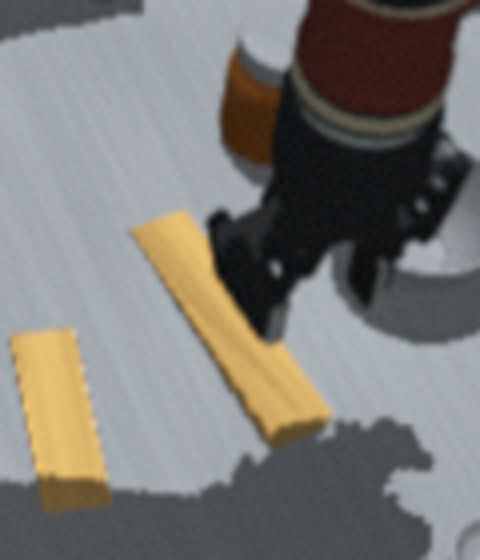

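View pics/b2t.png

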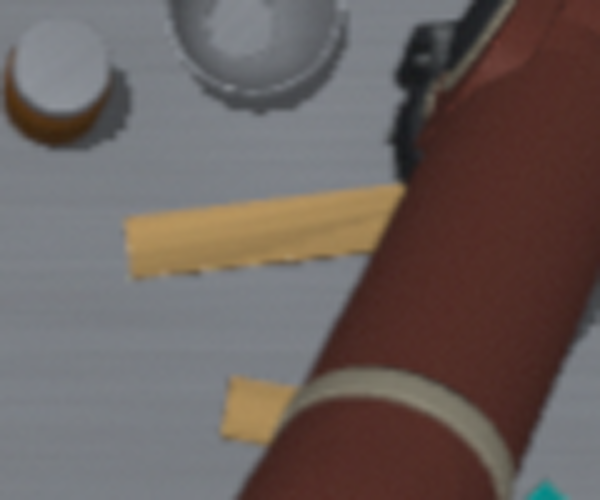

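>>> move_arm(motion=[[-0.1,-0.1,2,0,0,0,0.2],[0,0,2,0,0,0,0.2],[0,0,1.5,0,0,0,0.2],[0,0,0,0,0,0,0.2],[0,0,0,0,0,0,0.2],[0,0,0,0,0,0,0.2],[0,0,0,0,0,0,0.2]])

```text
time_s: 13.4
tool_pos: [0.6457, -0.2775, 0.0486]
tool_rot: [[0.995, 0.101, 0.002], [0.101, -0.995, -0.001], [0.002, 0.001, -1.0]]
force: [-0.3, -0.7, 0.1]
opening: 0.0514
```

```bash
python3 plan.py .6458 -.2772 .02 0.101
python3 - <<'E'
from h import *
crop("side",(370,270,450,370),6,"pics/b3s.png")
E
```

```text
t 13.4 tcp [ 0.6457 -0.2775  0.0486] ang 0.1011 F [-0.3 -0.7  0.1] T [-0.02 -0.01 -0.01] open 0.0514 j [ 0.24  0.92  0.26  1.43 -0.28  0.83  0.7 ]
turn tool z 0.0001 tilt [ 0.0013 -0.002   0.    ] shift cm (new axes) [ 0.02 -0.03  2.86] world [ 0.01  0.03 -2.86]
```

View pics/b3s.png

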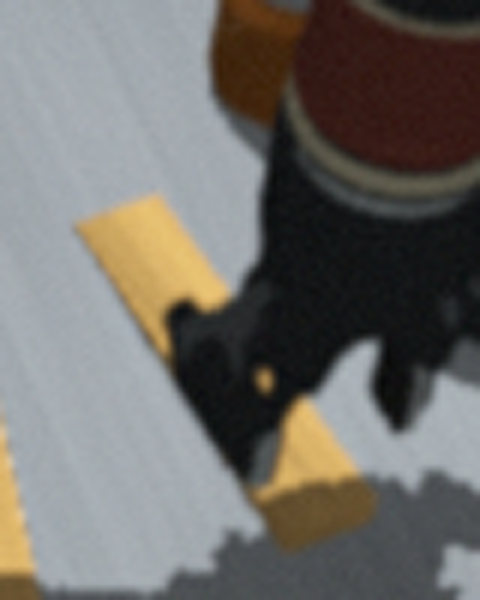

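>>> move_arm(motion=[[0,0,1.5,0,0,0,0.2],[0,0,0.8,0,0,0,0.2],[0,0,0.5,0,0,0,0.2],[0,0,0,0,0,0,0.2],[0,0,0,0,0,0,0.2],[0,0,0,0,0,0,0.2]])

```text
time_s: 14.05
tool_pos: [0.6452, -0.2773, 0.0197]
tool_rot: [[0.995, 0.101, 0.001], [0.101, -0.995, -0.001], [0.001, 0.001, -1.0]]
force: [0.9, 0.3, 0.1]
opening: 0.0514
```

```bash
python3 plan.py .6458 -.2772 .018 0.101
python3 - <<'E'
from h import *
crop("side",(370,270,450,370),6,"pics/b4s.png")
E
```

```text
t 14.05 tcp [ 0.6452 -0.2773  0.0197] ang 0.101 F [0.9 0.3 0.1] T [-0.    0.04  0.01] open 0.0514 j [ 0.24  0.95  0.25  1.44 -0.29  0.78  0.7 ]
turn tool z -0.0 tilt [ 0.0006 -0.0006  0.    ] shift cm (new axes) [ 0.06 -0.    0.17] world [ 0.06  0.01 -0.17]
```

View pics/b4s.png

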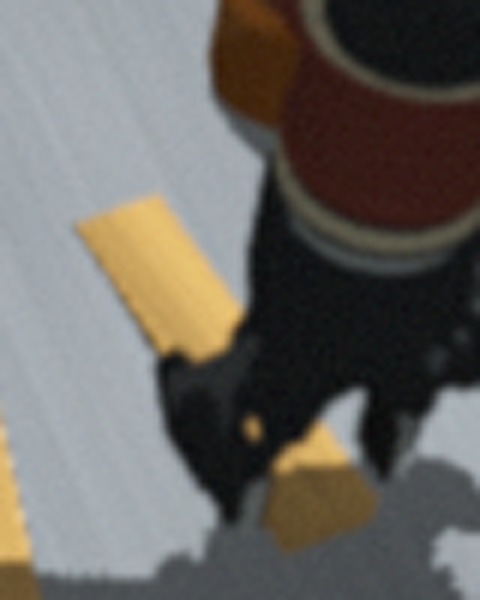

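>>> move_arm(motion=[[0,0,0,0,0,0,0],[0,0,0,0,0,0,-1],[0,0,0,0,0,0,-1],[0,0,0,0,0,0,-1],[0,0,0,0,0,0,-1],[0,0,0,0,0,0,-1]])

```text
time_s: 14.7
tool_pos: [0.6454, -0.2773, 0.0201]
tool_rot: [[0.995, 0.101, 0.001], [0.101, -0.995, -0.001], [0.001, 0.001, -1.0]]
force: [-0.3, 0.1, 4.7]
opening: 0.0344
```

```bash
python3 plan.py .6458 -.2772 .018 0.101
python3 - <<'E'
from h import *
crop("side",(370,270,450,370),6,"pics/b5s.png")
E
```

```text
t 14.7 tcp [ 0.6454 -0.2773  0.0201] ang 0.1011 F [-0.3  0.1  4.7] T [ 0.04  0.13 -0.07] open 0.0344 j [ 0.24  0.95  0.25  1.44 -0.29  0.78  0.7 ]
turn tool z 0.0001 tilt [ 0.0008 -0.0011  0.    ] shift cm (new axes) [ 0.05 -0.01  0.21] world [ 0.04  0.01 -0.21]
```

View pics/b5s.png

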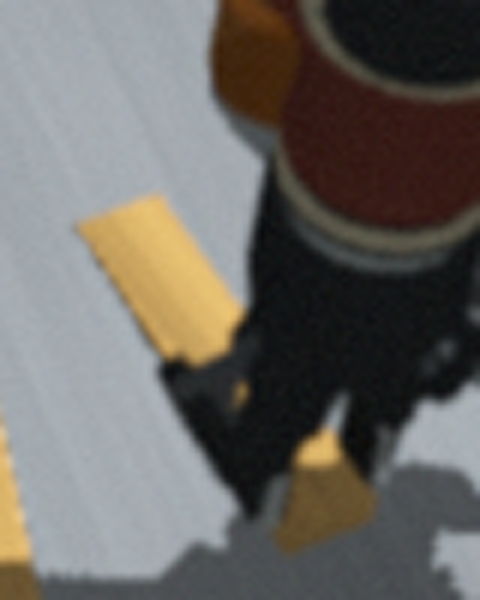

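>>> move_arm(motion=[[0,0,-1,0,0,0,-1],[0,0,-3,0,0,0,-1],[0,0,-4,0,0,0,-1],[0,0,-2,0,0,0.072,-1],[0,0,0,0,0,0.072,-1],[0,0,0,0,0,0,-1]])

```text
time_s: 15.35
tool_pos: [0.6449, -0.2768, 0.12]
tool_rot: [[0.999, -0.043, 0.0], [-0.043, -0.999, -0.0], [0.001, 0.0, -1.0]]
force: [-1.0, 0.0, -0.5]
opening: 0.034
```

```bash
python3 plan.py .5021 -.1414 .10 -0.043
python3 - <<'E'
from h import *
t=crop("top",(280,180,360,260),7,"pics/c1t.png")
E
```

```text
t 15.35 tcp [ 0.6449 -0.2768  0.12  ] ang -0.0427 F [-1.   0.  -0.5] T [0.02 0.   0.03] open 0.034 j [ 0.21  0.84  0.33  1.39 -0.3   0.96  0.56]
turn tool z 0.0003 tilt [ 0.0003 -0.0005  0.    ] shift cm (new axes) [-14.85 -12.91   2.  ] world [-14.28  13.54  -2.  ]
```

View pics/c1t.png

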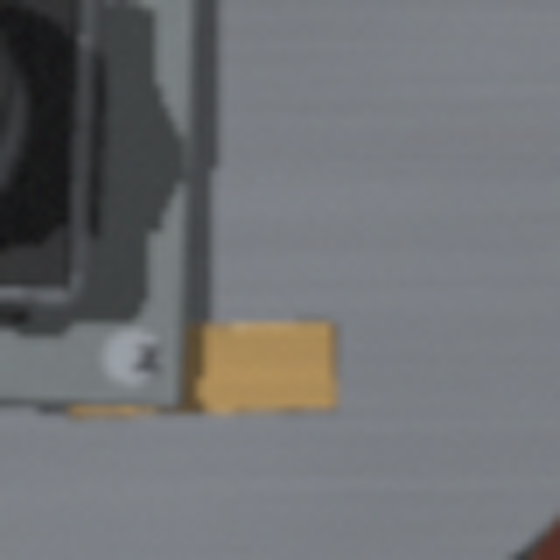

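Run:
```python
from h import *
c=(np.array([[205,324],[333,321],[337,409],[70,411],[190,396]])+.5)/7-.5+[280,180]
w=unproj("top",c,.006); m=np.array([.594,.134]); a=-.043
R=np.array([[np.cos(a),np.sin(a)],[-np.sin(a),np.cos(a)]])
print(np.round(w,4)); print(np.round((w[:,:2]-m)@R.T*1000,1))
# plate corner check
c=(np.array([[181,404]])+.5)/7-.5+[280,180]; w=unproj("top",c,.04);print(np.round((w[:,:2]-m)@R.T*1000,1))
```

```text
[[ 0.5255  0.0293  0.006 ]
 [ 0.5264 -0.0233  0.006 ]
 [ 0.4902 -0.0247  0.006 ]
 [ 0.4901  0.085   0.006 ]
 [ 0.4959  0.0357  0.006 ]]
[[ -63.9 -107.5]
 [ -60.7 -160.1]
 [ -96.9 -163. ]
 [-101.7  -53.4]
 [ -93.8 -102.4]]
[[ -98.3 -100.3]]
```

>>> move_arm(motion=[[-2.5,-2.2,0,0,0,0,-1],[-3.4,-3,0,0,0,0,-1],[-3.4,-3,0,0,0,0,-1],[-3.4,-3,1,0,0,0,-1],[-2.15,-1.7,3,0,0,0,-1],[0,0,2,0,0,0,-1],[0,0,0,0,0,0,-1],[0,0,0,0,0,0,-1]])

```text
time_s: 16.2
tool_pos: [0.5023, -0.1423, 0.0591]
tool_rot: [[0.999, -0.043, -0.0], [-0.043, -0.999, -0.0], [-0.0, 0.0, -1.0]]
force: [0.3, -0.6, 0.2]
opening: 0.0339
```

>>> move_arm(motion=[[0,0,0,0,0,0,-1],[0,0,0,0,0,0,-1],[0,0,0,0,0,0,-1]])

```text
time_s: 16.5
tool_pos: [0.5027, -0.1423, 0.06]
tool_rot: [[0.999, -0.043, 0.002], [-0.043, -0.999, -0.001], [0.002, 0.001, -1.0]]
force: [0.3, -0.2, -0.2]
opening: 0.0338
```

```bash
python3 plan.py .5021 -.1414 .032 -0.043
python3 - <<'E'
from h import *
t=crop("top",(260,160,400,280),5,"pics/c2t.png");s=crop("side",(280,200,400,350),4,"pics/c2s.png")
E
```

```text
t 16.5 tcp [ 0.5027 -0.1423  0.06  ] ang -0.0432 F [ 0.3 -0.2 -0.2] T [-0.04 -0.04  0.01] open 0.0338 j [ 0.06  0.7   0.27  1.98 -0.36  0.51  0.54]
turn tool z -0.0002 tilt [ 0.0005 -0.0016  0.    ] shift cm (new axes) [-0.07 -0.09  2.8 ] world [-0.06  0.09 -2.8 ]
```

View pics/c2t.png

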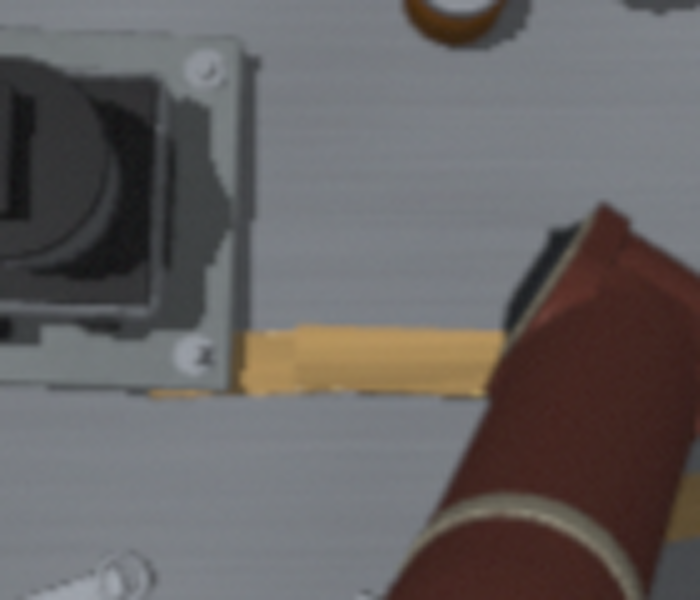

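View pics/c2s.png

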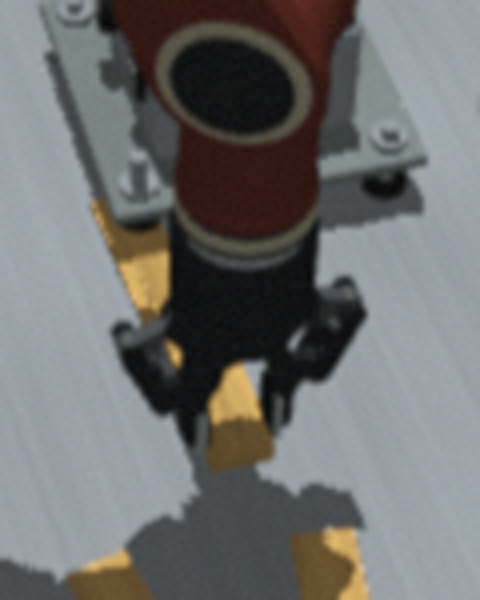

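Run:
```python
from h import *
c=(np.array([[297,358],[297,326],[297,390]])+.5)/5-.5+[260,160]
w=unproj("top",c,.041); m=np.array([.594,.134]); a=-.043
R=np.array([[np.cos(a),np.sin(a)],[-np.sin(a),np.cos(a)]])
print(np.round(w,4)); print(np.round((w[:,:2]-m)@R.T*1000,1)); print(np.round(R@(np.array([.5027,-.1423])-m)*1000,1))
```

```text
[[ 5.083e-01 -0.000e+00  4.100e-02]
 [ 5.262e-01 -2.000e-04  4.100e-02]
 [ 4.904e-01  1.000e-04  4.100e-02]]
[[ -79.9 -137.6]
 [ -61.9 -136.9]
 [ -97.8 -138.3]]
[ -79.3 -280. ]
```

>>> move_arm(motion=[[0,-0.1,1,0,0,0,-1],[0,0,1.4,0,0,0,-1],[0,0,0.4,0,0,0,-1],[0,0,0,0,0,0,-1],[0,0,0,0,0,0,-1],[0,0,0,0,0,0,-1]])

```text
time_s: 17.2
tool_pos: [0.5024, -0.1409, 0.0317]
tool_rot: [[0.999, -0.043, 0.001], [-0.043, -0.999, -0.0], [0.001, 0.0, -1.0]]
force: [-0.6, 0.4, -0.9]
opening: 0.0339
```

```bash
python3 plan.py .5021 -.1414 .0261 -0.043
python3 - <<'E'
from h import *
s=crop("side",(290,230,350,290),8,"pics/c3s.png")
E
```

```text
t 17.2 tcp [ 0.5024 -0.1409  0.0317] ang -0.043 F [-0.6  0.4 -0.9] T [-0.01  0.05 -0.02] open 0.0339 j [ 0.08  0.75  0.24  1.99 -0.38  0.44  0.56]
turn tool z -0.0 tilt [ 0.0003 -0.0008  0.    ] shift cm (new axes) [-0.03  0.05  0.56] world [-0.03 -0.05 -0.56]
```

View pics/c3s.png

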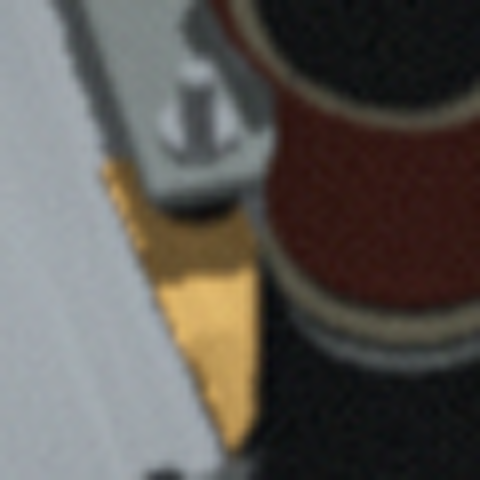

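>>> move_arm(motion=[[0,0,0.3,0,0,0,-1],[0,0,0.15,0,0,0,-1],[0,0,0,0,0,0,-1],[0,0,0,0,0,0,-1],[0,-1,0,0,0,0,-1],[0,-2,0,0,0,0,-1],[0,-1,0,0,0,0,-1],[0,0,0,0,0,0,-1]])

```text
time_s: 18.05
tool_pos: [0.504, -0.098, 0.0267]
tool_rot: [[0.999, -0.039, -0.0], [-0.039, -0.999, 0.002], [-0.001, -0.002, -1.0]]
force: [-0.2, 0.4, -0.6]
opening: 0.0344
```

```bash
cat > st.py <<'E'
from h import *
st=arm.get_state(); m=np.array([.594,.134]); a=-.043
R=np.array([[np.cos(a),np.sin(a)],[-np.sin(a),np.cos(a)]])
p=R@(st["tool_pos"][:2]-m)*1000; f=R@st["force"][:2]
print("t",round(st["time_s"],2),"mill xy",np.round(p,1),"z",round(st["tool_pos"][2]*1000,1),"tip y",round(p[1]+142.5,1),"thick at foot edge",round(2+13*(p[1]+142.5+94)/160,2),"F mill",np.round(f,1),round(st["force"][2],1),"T",np.round(st["torque"],2),"open",round(st["opening"],4))
E
python3 st.py
```

```text
t 18.05 mill xy [ -80.  -235.6] z 26.7 tip y -93.1 thick at foot edge 2.07 F mill [-0.2  0.4] -0.6 T [-0.03 -0.02  0.01] open 0.0344
```

>>> move_arm(motion=[[0,-1,0.05,0,0,0,-1],[0,-1,0,0,0,0,-1],[0,-1,0,0,0,0,-1],[0,-0.5,0,0,0,0,-1],[0,-0.5,0,0,0,0,-1],[0,0,0,0,0,0,-1],[0,0,0,0,0,0,-1]])

```text
time_s: 18.75
tool_pos: [0.5056, -0.0612, 0.0264]
tool_rot: [[0.999, -0.043, 0.0], [-0.043, -0.999, -0.001], [0.0, 0.001, -1.0]]
force: [0.5, -0.2, -0.2]
opening: 0.0338
```

```bash
python3 st.py
```

```text
t 18.75 mill xy [ -80.  -198.8] z 26.4 tip y -56.3 thick at foot edge 5.06 F mill [ 0.5 -0.2] -0.2 T [-0.02 -0.01 -0.01] open 0.0338
```

>>> move_arm(motion=[[0,-0.5,0,0,0,0,-1],[0,-0.5,0,0,0,0,-1],[0,-0.5,0,0,0,0,-1],[0,-0.4,0,0,0,0,-1],[0,0,0,0,0,0,-1],[0,0,0,0,0,0,-1]])

```text
time_s: 19.35
tool_pos: [0.5064, -0.0418, 0.0263]
tool_rot: [[0.999, -0.043, -0.0], [-0.043, -0.999, -0.0], [-0.0, 0.0, -1.0]]
force: [-0.1, -0.3, 0.3]
opening: 0.0338
```

```bash
python3 st.py
```

```text
t 19.35 mill xy [ -80.  -179.4] z 26.3 tip y -36.9 thick at foot edge 6.64 F mill [-0.1 -0.3] 0.3 T [ 0.01 -0.02 -0.02] open 0.0338
```

>>> move_arm(motion=[[0,-0.4,0,0,0,0,-1],[0,-0.4,0,0,0,0,-1],[0,-0.2,0,0,0,0,-1],[0,0,0,0,0,0,-1]])

```text
time_s: 19.75
tool_pos: [0.5068, -0.0313, 0.0263]
tool_rot: [[0.999, -0.042, -0.0], [-0.042, -0.999, 0.0], [-0.0, -0.0, -1.0]]
force: [0.8, -0.2, 0.7]
opening: 0.0339
```

```bash
python3 st.py
python3 - <<'E'
from h import *
crop("side",(280,190,400,310),5,"pics/d1s.png"); crop("top",(240,180,360,260),5,"pics/d1t.png")
E
```

```text
t 19.75 mill xy [ -80.  -168.9] z 26.3 tip y -26.4 thick at foot edge 7.5 F mill [ 0.8 -0.2] 0.7 T [-0.01  0.02 -0.02] open 0.0339
```

View pics/d1s.png

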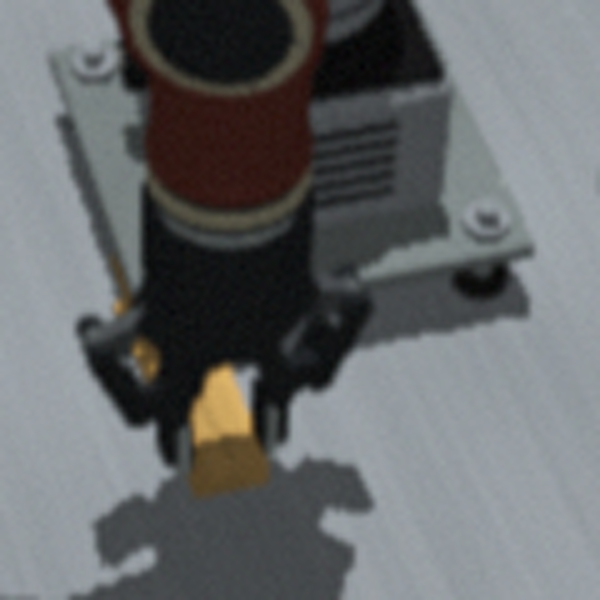

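View pics/d1t.png

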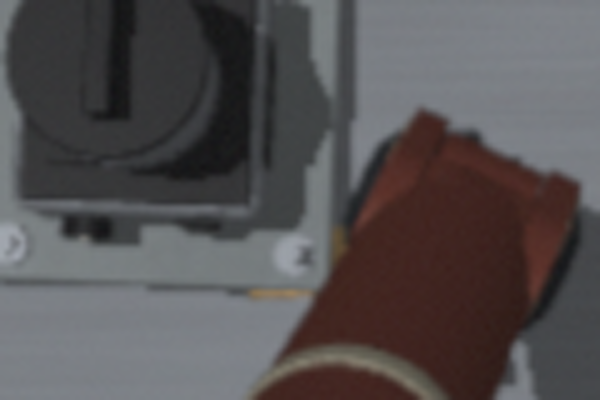

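>>> move_arm(motion=[[0,-0.2,0,0,0,0,-1],[0,-0.2,0,0,0,0,-1],[0,0,0,0,0,0,-1]])

```text
time_s: 20.15
tool_pos: [0.5069, -0.0275, 0.0263]
tool_rot: [[0.999, -0.042, -0.0], [-0.042, -0.999, 0.0], [-0.0, -0.0, -1.0]]
force: [0.3, 0.3, -0.6]
opening: 0.034
```

>>> move_arm(motion=[[0,-0.2,0,0,0,0,-1],[0,-0.2,0,0,0,0,-1],[0,0,0,0,0,0,-1]])

```text
time_s: 20.45
tool_pos: [0.5071, -0.0234, 0.0263]
tool_rot: [[0.999, -0.042, -0.0], [-0.042, -0.999, 0.0], [-0.0, -0.0, -1.0]]
force: [0.3, 0.0, -0.2]
opening: 0.0338
```

```bash
python3 st.py
```

```text
t 20.45 mill xy [ -80. -161.] z 26.3 tip y -18.5 thick at foot edge 8.14 F mill [0.3 0.1] -0.2 T [-0.   -0.02 -0.02] open 0.0338
```

>>> move_arm(motion=[[0,-0.2,0,0,0,0,-1],[0,-0.2,0,0,0,0,-1],[0,0,0,0,0,0,-1]])

```text
time_s: 20.75
tool_pos: [0.5073, -0.0194, 0.0263]
tool_rot: [[0.999, -0.042, -0.0], [-0.042, -0.999, 0.0], [-0.0, -0.0, -1.0]]
force: [0.6, 0.6, -0.9]
opening: 0.0341
```

>>> move_arm(motion=[[0,-0.2,0,0,0,0,-1],[0,-0.2,0,0,0,0,-1],[0,0,0,0,0,0,-1]])

```text
time_s: 21.05
tool_pos: [0.5075, -0.0162, 0.0262]
tool_rot: [[0.999, -0.043, 0.0], [-0.043, -0.999, -0.001], [0.0, 0.001, -1.0]]
force: [0.2, -1.2, -0.9]
opening: 0.034
```

>>> move_arm(motion=[[0,-0.2,0,0,0,0,-1],[0,-0.2,0,0,0,0,-1],[0,0,0,0,0,0,-1]])

```text
time_s: 21.35
tool_pos: [0.5075, -0.0148, 0.0262]
tool_rot: [[0.999, -0.045, 0.0], [-0.045, -0.999, -0.004], [0.001, 0.004, -1.0]]
force: [-0.9, -6.2, -0.6]
opening: 0.0337
```

```bash
python3 st.py
```

```text
t 21.35 mill xy [ -80.1 -152.4] z 26.2 tip y -9.9 thick at foot edge 8.84 F mill [-0.7 -6.3] -0.6 T [-1.25  0.07  0.05] open 0.0337
```

>>> move_arm(motion=[[0,-0.1,0,0,0,0,-1],[0,0,0,0,0,0,-1],[0,0,0,0,0,0,-1],[0,0,0,0,0,0,-1]])

```text
time_s: 21.75
tool_pos: [0.5074, -0.0147, 0.0263]
tool_rot: [[0.999, -0.046, 0.0], [-0.046, -0.999, -0.005], [0.001, 0.005, -1.0]]
force: [-0.2, -7.3, -2.5]
opening: 0.0338
```

```bash
python3 st.py
```

```text
t 21.75 mill xy [ -80.1 -152.3] z 26.3 tip y -9.8 thick at foot edge 8.84 F mill [ 0.1 -7.3] -2.5 T [-1.58  0.17  0.05] open 0.0338
```

>>> move_arm(motion=[[0,-0.1,0,0,0,0,-1],[0,0,0,0,0,0,-1],[0,0,0,0,0,0,-1]])

```text
time_s: 22.05
tool_pos: [0.5075, -0.0145, 0.0263]
tool_rot: [[0.999, -0.047, 0.001], [-0.047, -0.999, -0.006], [0.001, 0.006, -1.0]]
force: [0.1, -9.0, -2.5]
opening: 0.0337
```

>>> move_arm(motion=[[0,-0.1,0,0,0,0,-1],[0,0,0,0,0,0,-1],[0,0,0,0,0,0,-1],[0,0,0,0,0,0,-1]])

```text
time_s: 22.45
tool_pos: [0.5074, -0.0143, 0.0263]
tool_rot: [[0.999, -0.048, 0.001], [-0.048, -0.999, -0.007], [0.001, 0.007, -1.0]]
force: [-1.1, -10.1, -2.2]
opening: 0.0338
```

```bash
python3 st.py
```

```text
t 22.45 mill xy [ -80.1 -151.9] z 26.3 tip y -9.4 thick at foot edge 8.88 F mill [ -0.6 -10.1] -2.2 T [-2.03  0.25  0.04] open 0.0338
```

>>> move_arm(motion=[[0,-0.1,0,0,0,0,-1],[0,0,0,0,0,0,-1],[0,0,0,0,0,0,-1],[0,0,0,0,0,0,-1],[0,0,0,0,0,0,-1],[0,0,0,0,0,0,-1]])

```text
time_s: 23.05
tool_pos: [0.5074, -0.014, 0.0263]
tool_rot: [[0.999, -0.048, 0.001], [-0.048, -0.999, -0.008], [0.001, 0.008, -1.0]]
force: [-1.1, -10.3, -2.0]
opening: 0.0339
```

```bash
python3 st.py
python3 - <<'E'
from meas import *
t=crop("top",(220,140,360,260),5,"pics/e1t.png"); s=crop("side",(270,120,400,300),3.3,"pics/e1s.png")
E
python3 st.py
```

```text
t 23.05 mill xy [ -80.1 -151.6] z 26.3 tip y -9.1 thick at foot edge 8.9 F mill [ -0.6 -10.3] -2.0 T [-2.31  0.28 -0.03] open 0.0339
t 23.15 mill xy [ -80.1 -151.6] z 26.3 tip y -9.1 thick at foot edge 8.9 F mill [ -0.3 -11.5] -3.4 T [-2.33  0.19  0.04] open 0.0337
```

View pics/e1t.png

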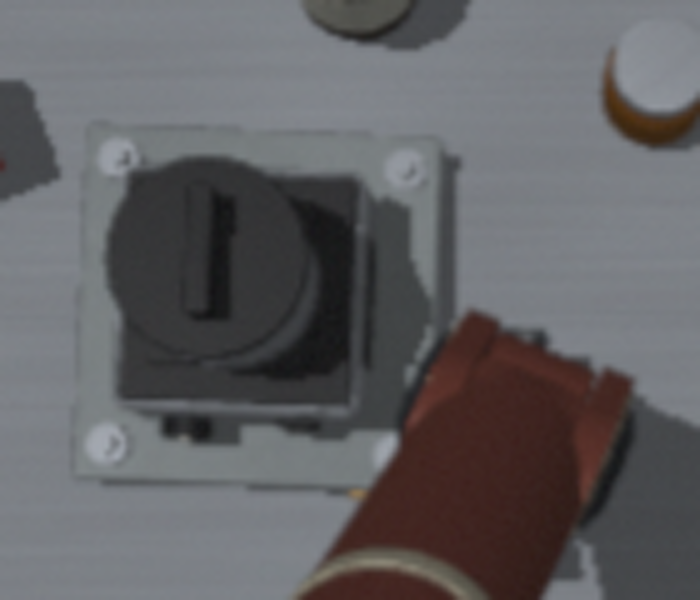

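View pics/e1s.png

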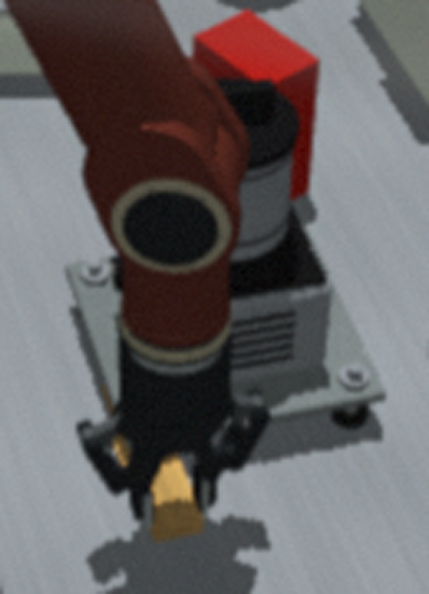

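```bash
python3 - <<'E'
from h import *
a=cv2.imread("pics/top0.png",0).astype(np.float32); b=cv2.cvtColor(vision.grab_frame("top"),cv2.COLOR_RGB2GRAY).astype(np.float32)
for n,(x0,y0,x1,y1) in dict(boltLB=(232,162,256,182),boltRB=(290,162,316,182),boltLF=(230,218,254,242),jar=(338,140,366,172),bowl=(370,120,412,162),bottle=(270,100,306,152),carton=(165,140,222,186),wrench=(225,265,295,305),spoon=(445,145,482,220)).items():
    A,B=a[y0:y1,x0:x1],b[y0:y1,x0:x1]; d,r=cv2.phaseCorrelate(A,B,cv2.createHanningWindow(A.shape[::-1],cv2.CV_32F)); print(n,np.round(d,2),round(r,2),round(float(abs(A-B).mean()),1))
cv2.imwrite("pics/f.png",b)
E
python3 st.py
```

```text
boltLB [0.09 0.11] 0.93 2.9
boltRB [0.52 0.01] 1.01 7.8
boltLF [-0.03 -0.03] 1.0 3.1
jar [-0.01  0.06] 0.96 7.5
bowl [0.45 0.49] 1.0 7.5
bottle [-0.06 -0.01] 0.94 5.3
carton [-0.23 -0.02] 0.99 5.8
wrench [-1.39 -4.35] 0.32 49.9
spoon [-0.09  0.54] 0.97 8.1
t 23.2 mill xy [ -80.1 -151.6] z 26.3 tip y -9.1 thick at foot edge 8.9 F mill [ -0.4 -10.5] -2.7 T [-2.34  0.29  0.05] open 0.0336[ WARN:0@1.236] global loadsave.cpp:1063 imwrite_ Unsupported depth image for selected encoder is fallbacked to CV_8U.
```

View pics/f.png

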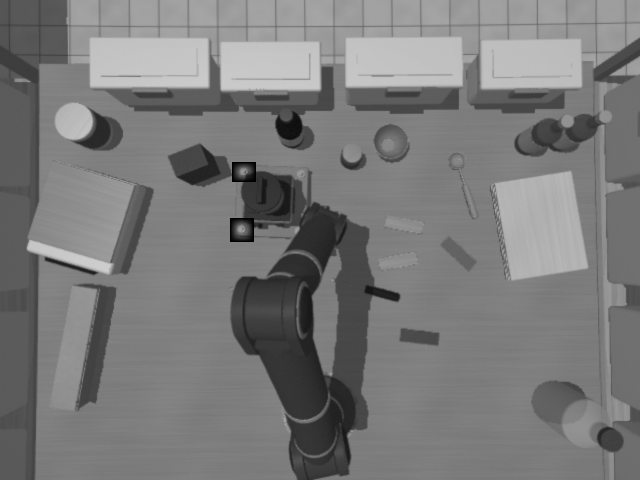

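The mill and the other visible things have not shifted. The wrench could not be checked because it is hidden behind the arm, which never went near it. The wedge bites at a steady 10–11 N, so I'm handing in.

```bash
python3 -c "
from rig import order; print(order.finish_job())"; python3 st.py
```

```text
the job is handed in; nothing more can be done
None
the job is handed in; nothing more can be done
```

The cup is fully down on the mill's four pegs and the wedge is biting firmly under the short foot. I handed the job in at about 23 s, still gripping and pushing the wedge.

- **Cup:** the underside stopped at a computed 130.1 mm above the bench, which is the housing top. Side and top pictures show it upright and centred. It went over the pegs without resistance.
- **Wedge:** it went in along the mill's +y, thin end first, on top of the first packer. It bit where it is about 8.9 mm thick, which puts the foot about 15 mm above the bench. No spare packer was needed.
- **Push:** after the bite, 4 mm more of commanded travel moved the wedge only about 0.7 mm. The push held at 10–11.5 N, inside the firm range of 8 to 15 N and below the 18 N where the mill starts to lift.
- **Other checks:** two of the mill's bolts, compared with the first picture, moved no more than about 0.1 pixel. The third read 0.5 pixel. The jar and bottle stayed within 0.1 pixel, the carton within about 0.2, and the bowl and spoon read about 0.5 to 0.7. I put these larger readings down to changed shadows and the arm rather than movement, but did not confirm that.
- **Not checked:** the wrench was hidden behind the arm in the last picture, so its comparison is void. The screwdriver was not compared. The arm never came near either one. The wedge's contact under the foot was judged by force and position only, because the hand blocks the view.

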